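# Set up a record photo of excavated sherds

## Task

Set up the record photo: tip the blue tub over the white enamel tray so that all the sherds drop out into the tray, and then stand the empty tub upright on the cork coaster. Stand the white colour-reference plaque on one of its short, narrow edges on the white strip of the black mat, with its broad faces along the strip, and move every sherd from the tray onto the black part of the mat, clear of one another. Leave the white pill bottle where it is.

Things in the scene. Friction and masses are not known exactly. Their poses are not given: they have to be found in the camera images.
- tub: Blue open tub, loose, under 0.2 kg. Origin: centre of its underside; z up. Flat parallel sides at y = +-32 mm (64 mm over all, walls 3 mm): grip across these. Floor x = -45 to 45 mm, 3 mm thick; 75 mm high; back wall upright at x = -45; the +x wall leans out 30 degrees up to the lip. Starts upright with +x to the robot's left (world +y) within 0.4 rad, holding the sherds.
- tub_lip (a point): Middle of the tub's pouring lip, at x = 88, y = 0, z = 75 mm in the tub's frame. Tip the tub towards this side: the sherds slide out over it at a tilt of about 70 to 115 degrees, most by 100. A grasp across the tub's sides, slanted about 45 degrees with the wrist on the back (-x) side, leaves the wrist most room to tip.
- sherd_a: Terracotta potsherd, an irregular flat piece 56 x 38 x 20 mm, 0.05 kg: x axis through the 20 mm thickness, y along the 56 mm length, z along the 38 mm width. Origin: its middle, 10 mm above what it lies flat on. Either face may be up. Starts in the tub standing on a long side. Two to four of the four sherds are present; absent ones read None from the start.
- sherd_b: Terracotta potsherd, an irregular flat piece 56 x 38 x 20 mm, 0.05 kg: x axis through the 20 mm thickness, y along the 56 mm length, z along the 38 mm width. Origin: its middle, 10 mm above what it lies flat on. Either face may be up. Starts in the tub standing on a long side. Two to four of the four sherds are present; absent ones read None from the start.
- sherd_c: Terracotta potsherd, an irregular flat piece 56 x 38 x 20 mm, 0.05 kg: x axis through the 20 mm thickness, y along the 56 mm length, z along the 38 mm width. Origin: its middle, 10 mm above what it lies flat on. Either face may be up. Starts in the tub standing on a long side. Two to four of the four sherds are present; absent ones read None from the start.
- sherd_d: Terracotta potsherd, an irregular flat piece 56 x 38 x 20 mm, 0.05 kg: x axis through the 20 mm thickness, y along the 56 mm length, z along the 38 mm width. Origin: its middle, 10 mm above what it lies flat on. Either face may be up. Starts in the tub standing on a long side. Two to four of the four sherds are present; absent ones read None from the start.
- tray: White enamel tray with a blue rim, fixed, 207 x 287 mm outside (196 in x, 276 in y inside), floor 2 mm thick, rim 24 mm high. Origin: centre of its underside; z up. Its long side (y) points roughly along world x.
- coaster: Brown cork coaster, fixed, 94 x 98 x 5 mm. Origin: centre of its underside; its top is at z = 5 mm.
- mat: Thick black rubber photo mat, fixed, 220 (x) x 240 (y) x 9 mm. Origin: centre of its underside; x points away from the robot, top at z = 9 mm. A white strip, 36 x 200 mm, flush with the top, runs along y near the far edge, centred at x = +85 mm.
- plaque: White plaque with grey steps and coloured patches on one broad face, loose, a slab 110 (x) x 64 (y) x 22 (z) mm, 0.11 to 0.19 kg. Origin: its middle. Starts flat on the mat's black part, its x within 0.5 rad of the mat's x. On a 64 x 22 mm short edge it stands 110 mm tall. A grasp across the 64 mm width slanted 45 degrees can turn it 90 degrees and end slanted 45 degrees the other way.
- pill_bottle: White plastic pill bottle with a blue cap, 38 mm across, 71 mm high, loose bystander. Origin: centre of its underside.
Not all that is in view belongs to the job. What is shaped like the sherd_c but yellow is not meant.

How it is judged:
By the outcome, as a careful person would: the job done as asked, in the order asked, and still so for the second after the job is handed in, with the robot touching nothing.
Of sherd_a, sherd_b, sherd_c, sherd_d only 2 to 4 are there at a start; the rules pass over those that are not, and their reading is None.
At some moment in a run one of tub, sherd_a, sherd_b, sherd_c, sherd_d may be knocked a few centimetres aside while the robot is not near it.
It also fails if it takes over 210 s, if anything falls off the work surface, if the arm or the gripper's body presses on something with over 40 N, if the wrist force passes 120 N, or if a joint passes its speed limit or range.

## Robot

A 6-joint arm with a two-finger parallel gripper is mounted at the origin on a cart in front of the work surface, level with it; the furniture and walls round the work are solid. World frame = base frame: x ahead of the robot, y to its left, z up, the work surface at z = 0. Lengths are in m, angles in degrees, forces in N, time in s.
With the tool pointing down it reaches from about 0.35 to 0.925 m from the base axis. Payload 6.4 kg.
Tool frame: the origin (TCP) lies midway between the tips of the shut fingers; the grasp point (between the pads) lies 19 mm behind it (ctrl.tcp_to_grasp is the distance from the TCP to the grasp point, in m); z points along the fingers, y is the line along which they close (so a half turn about z gives the same grasp; the last joint's range is limited). The gripper opens to 85 mm and grips with 20 to 120 N. Pads are 22 mm wide; open, the fingers measure 114 mm over their backs; the gripper's body (76 mm by 85 mm) begins 54 mm behind the grasp point. The pads swing forward as they close: fully open they stand 13 mm farther back than shut.
Start: joints at [-87.267, 14.043, 89.255, -0, 76.702, -9.975], TCP at [0.143, -0.634, 0.231] pointing down, gripper open.
Joint ranges: [-179.41, 179.41], [-58.25, 129.5], [7.25, 145.43], [-54.29, 234.29], [11.92, 165.04], [-157.13, 157.13]. Speed limits (degrees/s): [147.25, 147.25, 180, 180, 180, 180].

## Interface

Orientations are given as a 3x3 rotation matrix whose columns are the frame's x, y, z axes.
In Python, from bench import ctrl, eyes gives the robot as it stands.
- The arm moves only by the tool apply_moves, never from a script. Its argument "steps" is a list of rows, each a list of 6 numbers: the shift along the world's x, y, z in units of 50 mm (1.0 is 50 mm), then the turn, a rotation vector about the world's x, y, z in units of 8 degrees (1.0 is 8 degrees). In form: [[x, y, z, wx, wy, wz], ...]. A call has exactly 10 rows; each row shifts and turns the commanded pose from where the row before left it; what a row does not reach is not made up. A row lasts 1/8 s, in which the tool goes at most 62.5 mm and 10.7 degrees, less where a joint would pass 70% of its speed; a pose out of reach is approached as far as the arm can. A call is refused whole if a number of a shift passes 1 or a number of a turn 1, either way. A call with a gripper value outside its range is refused whole. "gripper" is the closure, from -1 (fully open) to 1 (shut), set as the call begins (left out, the last holds). The fingers move at their own pace and stop on an object; "newtons" is the grip in N (left out, the last holds). Time passes only in rows, so rows that do not move let the fingers close, or fill a call up. It gives the time, the measured TCP pose, the force, the opening and the grip force at its end, in the units of the state.
- ctrl.get_state(): the state, without advancing time (a new reading comes with each control period).
- eyes.camera(name): name is "scene" or "top" or "wrist"; returns a dict with "image" (400x640x3 uint8, blue, green, red), "fx", "fy", "cx", "cy" (pixels), "k1" (the pictures are not rectified: a ray, as slopes to the right and down, at radius r is drawn at 1 + k1 r^2 times it, then the intrinsics apply), "xyz" and "orientation" of the camera in the world. Camera axes: x right, y down, z forward; pixel columns grow to the right and rows downward; lengths in m; the calibration is good to about 2 mm. A picture is of the moment at which its call begins. There is no depth.
- ctrl.job_done(): hands the job in; it is judged then, once.
The state is a dict: "clock": time; "q": joint angles; "joint_velocities": joint speeds; "joint_efforts": joint torques, N m; "eef_pos": TCP position; "ee_rot": TCP orientation; "wrist_force": force on the tool from outside, world axes, zero at the start; "wrist_torque": the same for the moment, N m; "opening": opening from 0.0 (shut) to 1.0 (fully open); "grasp_force": force on a finger pad.
Only numpy, scipy, OpenCV 4.12 (cv2) and the standard library are available. Lean on these libraries where they do the work, as an engineer would, in place of code of your own. Each camera call takes 0.05 s, during which the arm holds its last target. There are 200 camera calls.

## Working session

There is one attempt and no reset: what is moved stays moved. The work goes in short steps, Python scripts to look and compute and a tool call to move; the robot and the scene stay as the last step left them, time stands still between calls to the robot, and variables do not carry over. Pictures are saved under pics/ and viewed, at most 14 in all, crops included, and the job is handed in when it is done.

Besides the shell and the picture viewer there is one more tool, called after "Emit:" as name([rows], argument=value, ...), one row to a line, values as JSON. apply_moves: Moves the arm, as the interface text tells. Its arguments: {"type":"object","properties":{"steps":{"type":"array","items":{"type":"array","items":{"type":"number"}}},"gripper":{"type":"number"},"newtons":{"type":"number"}},"required":["steps"]}

```bash
ls; mkdir -p pics; cat > h.py <<'E'
import numpy as np, cv2
from bench import ctrl, eyes
def snap(n):
    c=eyes.camera(n); c['R']=np.array(c['orientation']).reshape(3,3); c['p']=np.array(c['xyz']); return c
def ray(c,u,v):
    d=np.array([(u-c['cx'])/c['fx'],(v-c['cy'])/c['fy']]); s=d.copy()
    for _ in range(20): s=d/(1+c['k1']*(s@s))
    r=c['R']@np.array([s[0],s[1],1.]); return c['p'],r/np.linalg.norm(r)
def plane(c,u,v,z):
    p,r=ray(c,u,v); return p+r*(z-p[2])/r[2]
def proj(c,P):
    q=c['R'].T@(np.asarray(P,float)-c['p']); s=q[:2]/q[2]; s=s*(1+c['k1']*(s@s))
    return s*[c['fx'],c['fy']]+[c['cx'],c['cy']]
def tri(c1,uv1,c2,uv2):
    p,r=ray(c1,*uv1);q,s=ray(c2,*uv2)
    A=np.stack([r,-s],1);t=np.linalg.lstsq(A,q-p,rcond=None)[0]
    a,b=p+r*t[0],q+s*t[1];return (a+b)/2,np.linalg.norm(a-b)
def st():
    s=ctrl.get_state(); print('t',round(s['clock'],2),'q',np.round(s['q'],1),'p',np.round(s['eef_pos'],4),'\n',np.round(s['ee_rot'],3),'F',np.round(s['wrist_force'],1),'op',round(s['opening'],3),'g',np.round(s['grasp_force'],1)); return s
def save(c,name,crop=None,k=1):
    im=c['image']
    if crop: u0,v0,u1,v1=crop; im=im[v0:v1,u0:u1]
    cv2.imwrite('pics/'+name,cv2.resize(im,None,fx=k,fy=k,interpolation=cv2.INTER_CUBIC) if k!=1 else im)
E
python3 - <<'E'
from h import *
st(); print(ctrl.tcp_to_grasp)
for n in('scene','top'):
    c=snap(n); save(c,n+'0.png'); np.save(n+'0.npy',c['image']); print(n,c['p'],np.round(c['R'],2).tolist(),c['fx'],c['k1'])
E
```

```text
pics
t 0.0 q [-87.3  14.1  89.3   0.   76.7 -10. ] p [ 0.143  -0.6335  0.2302] 
 [[ 0.975  0.22  -0.   ]
 [ 0.22  -0.975  0.002]
 [ 0.    -0.002 -1.   ]] F [ 0.5  0.3 -0.1] op 1.001 g 0.0
0.0187
scene [-0.17051232  0.72187642  0.79180827] [[-0.7, -0.39, 0.6], [-0.71, 0.38, -0.59], [0.0, -0.84, -0.54]] 419.1106088656693 -0.07580578796159412
top [ 4.50426603e-01 -4.46599367e-05  1.13026428e+00] [[-0.02, -0.99, 0.11], [-1.0, 0.02, -0.0], [0.0, -0.11, -0.99]] 462.46970253633975 -0.07868257514882597
```

View pics/scene0.png

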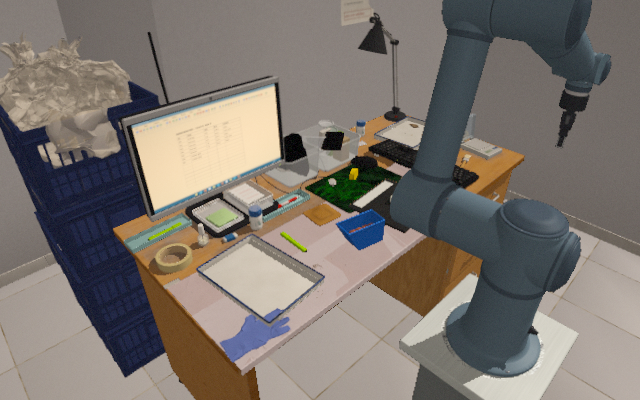

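View pics/top0.png

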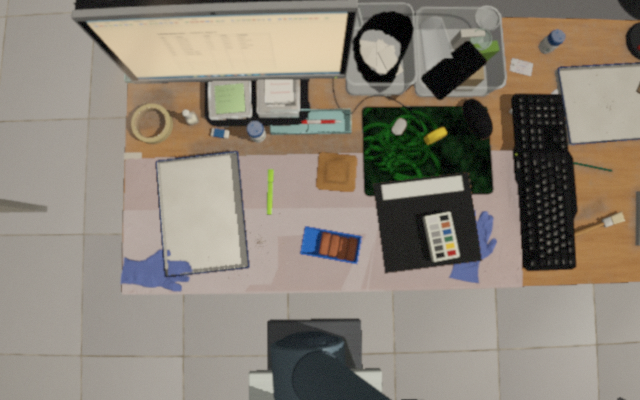

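Top view: tub at (331,245) with the lip to the left, tray (202,213), coaster (337,171), mat (428,223), plaque (441,237). Next, measure these.

```bash
python3 - <<'E'
from h import *
c=snap('top'); save(c,'top_crop.png',(290,160,490,290),4)
im=c['image']; hsv=cv2.cvtColor(im,cv2.COLOR_BGR2HSV)
def comp(m,box,name,z,k=0):
    M=np.zeros_like(m);u0,v0,u1,v1=box;M[v0:v1,u0:u1]=m[v0:v1,u0:u1]
    if k: M=cv2.morphologyEx(M,cv2.MORPH_CLOSE,np.ones((k,k),np.uint8))
    n,l,s,_=cv2.connectedComponentsWithStats(M); i=1+np.argmax(s[1:,4])
    cs=cv2.findContours((l==i).astype(np.uint8),0,2)[0][0]
    pts=np.array([plane(c,*p[0],z)[:2] for p in cs],np.float32)
    r=cv2.minAreaRect(pts); print(name,'area',s[i,4],'centre',np.round(r[0],4),'size',np.round(r[1],4),'ang',round(r[2],1)); print(np.round(cv2.boxPoints(r),3).tolist())
H,S,V=[hsv[...,i] for i in range(3)]
comp(((H>95)&(H<125)&(S>140)).astype(np.uint8),(295,220,370,270),'tub@75',.075,7)
comp(((S<60)&(V>120)).astype(np.uint8),(370,170,475,202),'strip',.009)
comp(((S<60)&(V>120)).astype(np.uint8),(415,200,470,270),'plaque@31',.031,11)
comp(((V<60)).astype(np.uint8),(376,176,482,275),'mat',.009,15)
comp(((H>8)&(H<20)&(S>110)).astype(np.uint8),(310,145,365,200),'coaster',.005)
g=((S<30)&(V>150)).astype(np.uint8)
comp(g,(150,145,255,280),'trayfloor',.002)
np.set_printoptions(linewidth=200)
E
```

```text
tub@75 area 614 centre [ 0.4531 -0.0412] size [0.1269 0.0611] ang 79.0
[[0.41100001335144043, -0.09799999743700027], [0.47099998593330383, -0.10899999737739563], [0.4950000047683716, 0.014999999664723873], [0.4350000023841858, 0.027000000700354576]]
strip area 1264 centre [ 0.5888 -0.2722] size [0.0384 0.2023] ang 5.9
[[0.5590000152587891, -0.17399999499320984], [0.5799999833106995, -0.375], [0.6179999709129333, -0.3709999918937683], [0.5979999899864197, -0.17000000178813934]]
plaque@31 area 1519 centre [ 0.4585 -0.2966] size [0.1063 0.1355] ang 88.7
[[0.38999998569488525, -0.3479999899864197], [0.5249999761581421, -0.35100001096725464], [0.5270000100135803, -0.24500000476837158], [0.3919999897480011, -0.24199999868869781]]
mat area 6190 centre [ 0.5014 -0.2879] size [0.2629 0.2309] ang 89.2
[[0.3840000033378601, -0.4180000126361847], [0.6150000095367432, -0.42100000381469727], [0.6190000176429749, -0.15800000727176666], [0.3880000114440918, -0.1550000011920929]]
coaster area 1387 centre [ 0.6328 -0.0621] size [0.0946 0.0941] ang 83.3
[[0.5809999704360962, -0.10400000214576721], [0.6740000247955322, -0.11400000005960464], [0.6850000023841858, -0.020999999716877937], [0.5920000076293945, -0.009999999776482582]]
trayfloor area 7875 centre [0.536  0.2781] size [0.2715 0.1871] ang 5.8
[[0.39100000262260437, 0.3569999933242798], [0.41100001335144043, 0.17100000381469727], [0.6809999942779541, 0.19900000095367432], [0.6610000133514404, 0.38499999046325684]]
```

View pics/top_crop.png

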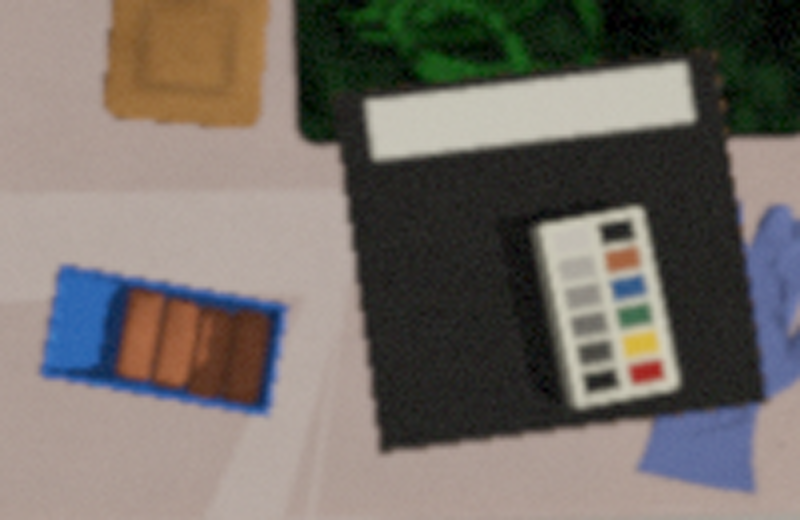

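Crop: four sherds in the tub, lip on the left; the plaque lies on the right of the mat. Now I'll compute the plaque pose and the tub approach.

```bash
cat >> h.py <<'E'
from scipy.spatial.transform import Rotation as Ro
def to(G,R,tcp=False,cur=None):
    """total move in units from current to grasp point G, orientation R"""
    s=ctrl.get_state(); p0,R0=(np.array(s['eef_pos']),np.array(s['ee_rot'])) if cur is None else cur
    P=np.array(G) if tcp else np.array(G)+ctrl.tcp_to_grasp*R[:,2]
    d=(P-p0)/.05; w=Ro.from_matrix(R@R0.T).as_rotvec(degrees=True)/8
    print('shift',np.round(d,2),'turn',np.round(w,2),'TCP',np.round(P,4)); return P,R
def tool(closing_deg,slant,head_deg):
    """tool with y at closing_deg (world yaw), leaning so z points horizontally to head_deg by slant from down"""
    a,h,s=np.radians([closing_deg,head_deg,slant]); y=np.array([np.cos(a),np.sin(a),0])
    z=np.array([np.sin(s)*np.cos(h),np.sin(s)*np.sin(h),-np.cos(s)]); return np.stack([np.cross(y,z),y,z],1)
E
python3 - <<'E'
from h import *
c=snap('top')
pl=[plane(c,290+u/4,160+v/4,.031)[:2] for u,v in[(540,225),(645,208),(680,387),(577,408)]]
print(np.round(pl,4).tolist(),np.mean(pl,0),[np.linalg.norm(pl[i]-pl[i-1]).round(4) for i in range(4)])
ml=[plane(c,290+u/4,160+v/4,.009)[:2] for u,v in[(335,97),(718,55),(765,400),(382,450)]]
print(np.round(ml,4).tolist(),np.mean(ml,0))
R=tool(-10.9,45,79.1); print(np.round(R,3))
G=np.array([.4462,-.077,.042])
c=to(G-.1*R[:,2],R); to(G,R,cur=c)
E
```

```text
[[0.5164, -0.2707], [0.5254, -0.3348], [0.4184, -0.351], [0.4074, -0.2885]] [ 0.46691882 -0.31122452] [np.float64(0.1104), np.float64(0.0647), np.float64(0.1082), np.float64(0.0635)]
[[0.5984, -0.153], [0.6209, -0.3922], [0.4087, -0.4102], [0.384, -0.175]] [ 0.50300024 -0.28262118]
[[ 0.134  0.982  0.134]
 [ 0.694 -0.189  0.694]
 [ 0.707  0.    -0.707]]
shift [ 5.85 10.01 -2.62] turn [ 4.26 -4.14  7.85] TCP [ 0.4353 -0.1335  0.0995]
shift [ 0.27  1.39 -1.41] turn [0. 0. 0.] TCP [ 0.4487 -0.064   0.0288]
```

Emit:
apply_moves([
  [0.29,0.5,-0.05,0.21,-0.21,0.39],
  [0.29,0.5,-0.05,0.21,-0.21,0.39],
  [0.29,0.5,-0.05,0.21,-0.21,0.39],
  [0.29,0.5,-0.05,0.21,-0.21,0.39],
  [0.29,0.5,-0.05,0.21,-0.21,0.39],
  [0.29,0.5,-0.05,0.21,-0.21,0.39],
  [0.29,0.5,-0.05,0.21,-0.21,0.39],
  [0.29,0.5,-0.05,0.21,-0.21,0.39],
  [0.29,0.5,-0.05,0.21,-0.21,0.39],
  [0.29,0.5,-0.05,0.21,-0.21,0.39],
], gripper=-1, newtons=60)

```text
clock: 1.45
eef_pos: [0.2889, -0.3825, 0.2061]
ee_rot: [[0.673, 0.713, 0.195], [0.632, -0.692, 0.35], [0.384, -0.113, -0.916]]
wrist_force: [0.3, -0.1, -0.2]
opening: 0.996
grasp_force: 0.0
```

Emit:
apply_moves([
  [0.29,0.5,-0.2,0.21,-0.21,0.39],
  [0.29,0.5,-0.2,0.21,-0.21,0.39],
  [0.29,0.5,-0.2,0.21,-0.21,0.39],
  [0.29,0.5,-0.2,0.21,-0.21,0.39],
  [0.29,0.5,-0.2,0.21,-0.21,0.39],
  [0.29,0.5,-0.2,0.21,-0.21,0.39],
  [0.29,0.5,-0.2,0.21,-0.21,0.39],
  [0.29,0.5,-0.2,0.21,-0.21,0.39],
  [0.29,0.5,-0.2,0.21,-0.21,0.39],
  [0.29,0.5,-0.2,0.21,-0.21,0.39],
])

```text
clock: 2.7
eef_pos: [0.4335, -0.1322, 0.1055]
ee_rot: [[0.132, 0.98, 0.146], [0.692, -0.196, 0.694], [0.709, 0.01, -0.705]]
wrist_force: [0.3, 0.5, 0.6]
opening: 0.998
grasp_force: 0.0
```

```bash
python3 - <<'E'
from h import *
st()
R=tool(-10.9,45,79.1)
G=np.array([.4462,-.077,.042])
to(G-.1*R[:,2],R); to(G,R)
c=snap('top'); save(c,'t1.png',(250,150,450,290),4)
E
```

```text
t 2.7 q [-50.9  11.1 116.7  33.6  85.5 -52.7] p [ 0.4335 -0.1322  0.1055] 
 [[ 0.132  0.98   0.146]
 [ 0.692 -0.196  0.694]
 [ 0.709  0.01  -0.705]] F [0.3 0.5 0.6] op 0.998 g 0.0
shift [ 0.04 -0.03 -0.12] turn [-0.01  0.07  0.05] TCP [ 0.4353 -0.1335  0.0995]
shift [ 0.3   1.36 -1.54] turn [-0.01  0.07  0.05] TCP [ 0.4487 -0.064   0.0288]
```

View pics/t1.png

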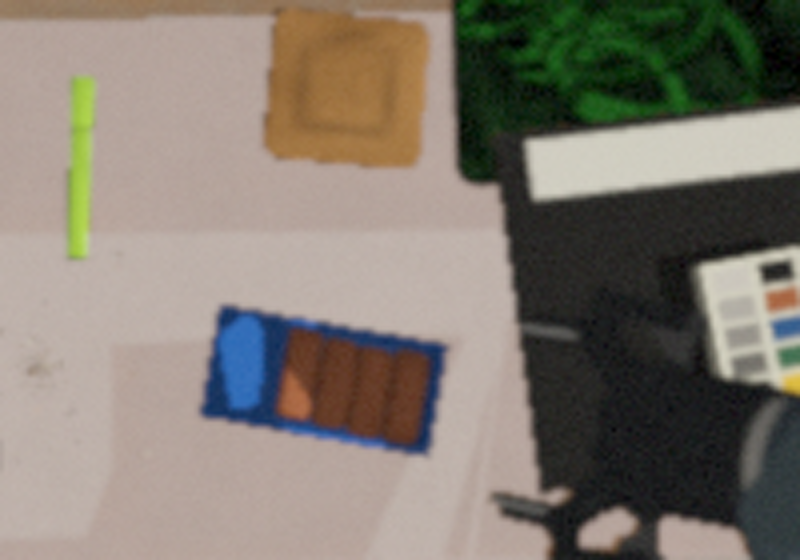

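The tub is still where it was, and the fingers line up either side of it. Next I advance and close.

Emit:
apply_moves([
  [0.04,0.17,-0.19,0,0.01,0.01],
  [0.04,0.17,-0.19,0,0.01,0.01],
  [0.04,0.17,-0.19,0,0.01,0.01],
  [0.04,0.17,-0.19,0,0.01,0.01],
  [0.04,0.17,-0.19,0,0.01,0.01],
  [0.04,0.17,-0.19,0,0.01,0],
  [0.03,0.17,-0.19,0,0.01,0],
  [0.03,0.17,-0.19,0,0,0],
  [0,0,0,0,0,0],
  [0,0,0,0,0,0],
])

```text
clock: 4.0
eef_pos: [0.4482, -0.0663, 0.0304]
ee_rot: [[0.137, 0.981, 0.136], [0.695, -0.193, 0.693], [0.706, -0.001, -0.708]]
wrist_force: [0.3, -0.3, 0.2]
opening: 1.0
grasp_force: 0.0
```

Emit:
apply_moves([
  [0,0,0,0,0,0],
  [0,0,0,0,0,0],
  [0,0,0,0,0,0],
  [0,0,0,0,0,0],
  [0,0,0,0,0,0],
  [0,0,0,0,0,0],
  [0,0,0,0,0,0],
  [0,0,0,0,0,0],
  [0,0,0,0,0,0],
  [0,0,0,0,0,0],
], gripper=1)

```text
clock: 5.25
eef_pos: [0.448, -0.0665, 0.031]
ee_rot: [[0.136, 0.981, 0.135], [0.694, -0.192, 0.693], [0.706, -0.001, -0.708]]
wrist_force: [-1.8, -1.4, 6.8]
opening: 0.741
grasp_force: 63.2
```

Emit:
apply_moves([
  [0,0,0.3,0,0,0],
  [0,0,0.6,0,0,0],
  [0,0,0.7,0,0,0],
  [0,0.2,0.7,0,0,0],
  [0.1,0.4,0.4,0,0,0],
  [0.1,0.5,0.2,0,0,0],
  [0.1,0.5,0.1,0,0,0],
  [0.1,0.5,0.1,0,0,0],
  [0.1,0.5,0,0,0,0],
  [0,0.4,0,0,0,0],
])

```text
clock: 6.5
eef_pos: [0.4726, 0.0849, 0.1855]
ee_rot: [[0.137, 0.981, 0.135], [0.695, -0.192, 0.693], [0.706, -0.001, -0.709]]
wrist_force: [0.1, -1.1, -3.7]
opening: 0.741
grasp_force: 63.0
```

Emit:
apply_moves([
  [0,0.24,0,-0.85,0.16,0],
  [0,0.24,0,-0.85,0.16,0],
  [0,0.24,0,-0.85,0.16,0],
  [0,0.24,0,-0.85,0.16,0],
  [0,0.24,0,-0.85,0.16,0],
  [0,0.24,0,-0.85,0.16,0],
  [0,0.24,0,-0.85,0.16,0],
  [0,0.24,0,-0.85,0.16,0],
  [0,0.24,0,-0.4,0.08,0],
  [0,0,0,0,0,0],
])

```text
clock: 7.75
eef_pos: [0.4722, 0.1931, 0.1849]
ee_rot: [[0.184, 0.982, -0.04], [0.954, -0.188, -0.233], [-0.236, 0.004, -0.972]]
wrist_force: [-0.9, -0.4, -2.7]
opening: 0.741
grasp_force: 63.5
```

```bash
python3 - <<'E'
from h import *
s=st(); R=np.array(s['ee_rot']); z=R[:,2]; G=np.array(s['eef_pos'])-.0187*z
R0=np.array([[.136,.981,.135],[.694,-.192,.693],[.706,-.001,-.708]]);D=R@R0.T
print('tilt',Ro.from_matrix(D).as_rotvec(degrees=True))
Gr=np.array([.4455,-.0795,.0442]);o=np.array([.449,-.0623,0]);t=np.array([.189,.982,0])
print('lip',s['eef_pos']+D@(o+.088*t+[0,0,.075]-np.array([.448,-.0665,.031])))
c=snap('scene'); save(c,'s1.png',(150,180,450,390),2)
E
```

```text
t 7.75 q [ 15.7   3.1 107.3 -12.7  75.9  30.3] p [0.4722 0.1931 0.1849] 
 [[ 0.184  0.982 -0.04 ]
 [ 0.954 -0.188 -0.233]
 [-0.236  0.004 -0.972]] F [-0.9 -0.4 -2.7] op 0.741 g 63.5
tilt [-57.568048    10.87470963   0.10480047]
lip [0.48838061 0.27719646 0.12909578]
```

View pics/s1.png

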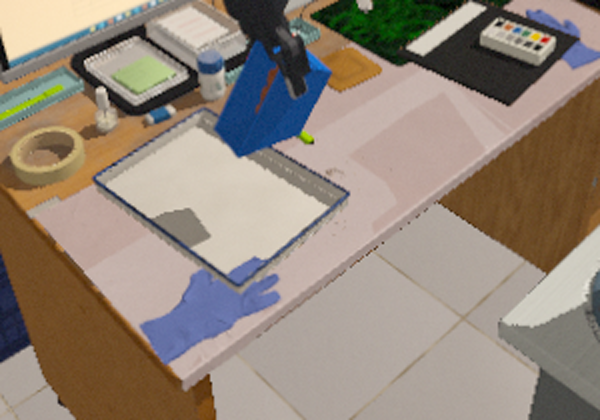

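Tub is tilted 59° over the tray with the sherds still inside; lip at about (0.488, 0.277, 0.129). Next, tip further while sweeping along the tray.

Emit:
apply_moves([
  [0.05,0.06,-0.08,-0.4,0.08,0],
  [0.05,0.06,-0.08,-0.4,0.08,0],
  [0.1,0.06,-0.08,-0.4,0.08,0],
  [0.1,0.06,-0.08,-0.4,0.08,0],
  [0.1,0.06,-0.08,-0.4,0.08,0],
  [0.1,0.1,-0.04,-0.37,0.07,0],
  [0.1,0.1,-0.04,-0.37,0.07,0],
  [0.1,0.1,-0.04,-0.37,0.07,0],
  [0.1,0.1,-0.04,-0.37,0.07,0],
  [0.1,0.1,-0.04,-0.37,0.07,0],
])

```text
clock: 9.05
eef_pos: [0.5185, 0.231, 0.1558]
ee_rot: [[0.137, 0.982, -0.131], [0.693, -0.19, -0.696], [-0.708, 0.004, -0.706]]
wrist_force: [0.3, -0.4, -1.1]
opening: 0.741
grasp_force: 64.6
```

Emit:
apply_moves([
  [0.1,0.09,0,-0.35,0.07,0],
  [0.1,0.09,0,-0.35,0.07,0],
  [0.1,0.09,0,-0.35,0.07,0],
  [0.1,0.09,0,-0.35,0.07,0],
  [0.1,0.09,0,-0.35,0.07,0],
  [0.1,0.09,0,-0.35,0.07,0],
  [0.1,0.09,0,-0.35,0.07,0],
  [0.1,0.09,0,-0.35,0.07,0],
  [0,0.09,0,-0.35,0.07,0],
  [0,0,0,0,0,0],
])

```text
clock: 10.3
eef_pos: [0.5578, 0.272, 0.1545]
ee_rot: [[0.06, 0.982, -0.177], [0.324, -0.187, -0.927], [-0.944, -0.002, -0.329]]
wrist_force: [0.1, -0.3, -2.0]
opening: 0.744
grasp_force: 64.6
```

```bash
cat >> h.py <<'E'
def tub():
    s=st(); R=np.array(s['ee_rot'])
    R0=np.array([[.136,.981,.135],[.694,-.192,.693],[.706,-.001,-.708]]);D=R@R0.T
    print('tilt',np.round(Ro.from_matrix(D).as_rotvec(degrees=True),1))
    o=np.array([.449,-.0623,0]);t=np.array([.189,.982,0]);P=np.array([.448,-.0665,.031])
    print('lip',np.round(s['eef_pos']+D@(o+.088*t+[0,0,.075]-P),3),'base',np.round(s['eef_pos']+D@(o-P),3))
E
python3 - <<'E'
from h import *
tub()
c=snap('scene'); save(c,'s2.png',(150,180,450,390),2)
E
```

```text
t 10.3 q [ 31.9  46.9  70.7 -49.7 114.5  44.2] p [0.5578 0.272  0.1545] 
 [[ 0.06   0.982 -0.177]
 [ 0.324 -0.187 -0.927]
 [-0.944 -0.002 -0.329]] F [ 0.1 -0.3 -2. ] op 0.744 g 64.6
tilt [-113.6   22.     0.3]
lip [0.557 0.272 0.052] base [0.552 0.243 0.164]
```

View pics/s2.png

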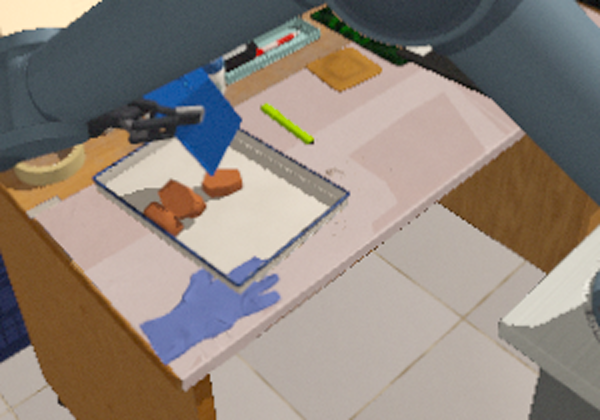

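At least three sherds are in the tray, at crop px (222,182), (180,195), (162,218). I'll raise the tub and check for the fourth.

Emit:
apply_moves([
  [0,-0.05,0.3,0,0,0],
  [0,-0.05,0.6,0,0,0],
  [0,-0.05,0.6,0,0,0],
  [0,0,-0.3,0,0,0],
  [0,0,0.5,0,0,0],
  [0,0,0,0,0,0],
  [0,0,0,0,0,0],
  [0,0,0,0,0,0],
  [0,0,0,0,0,0],
  [0,0,0,0,0,0],
])

```text
clock: 11.6
eef_pos: [0.5579, 0.2649, 0.24]
ee_rot: [[0.061, 0.982, -0.176], [0.323, -0.187, -0.928], [-0.944, -0.001, -0.329]]
wrist_force: [0.3, 0.3, -1.1]
opening: 0.742
grasp_force: 64.6
```

```bash
python3 - <<'E'
from h import *
tub()
a=snap('scene')['image'][200:350,190:350]; b=snap('top')['image'][140:290,140:300]; d=snap('wrist')['image']
im=np.hstack([cv2.resize(a,(426,400)),cv2.resize(b,(374,400))])
im2=cv2.resize(d,(320,200)); cv2.imwrite('pics/m1.png',np.vstack([im,np.hstack([im2,np.zeros((200,480,3),np.uint8)])]))
E
```

```text
t 11.6 q [ 31.5  40.2  71.4 -52.4 118.   38.7] p [0.5579 0.2649 0.24  ] 
 [[ 0.061  0.982 -0.176]
 [ 0.323 -0.187 -0.928]
 [-0.944 -0.001 -0.329]] F [ 0.3  0.3 -1.1] op 0.742 g 64.6
tilt [-113.6   21.9    0.3]
lip [0.558 0.265 0.138] base [0.553 0.236 0.25 ]
```

View pics/m1.png

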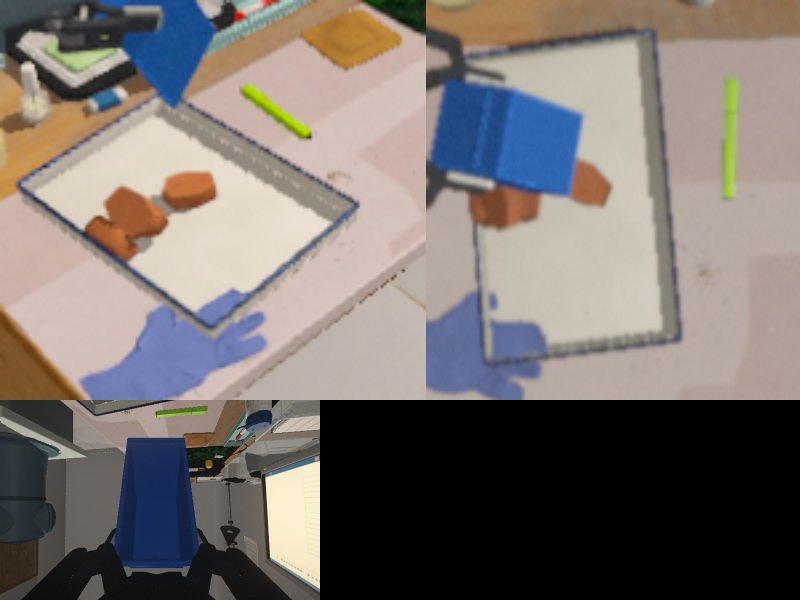

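The wrist view shows the tub empty; the sherds are in a small cluster in the tray. Now I bring the tub back upright towards the coaster.

Emit:
apply_moves([
  [0,-0.3,0,0.95,-0.18,0],
  [0,-0.4,0,0.95,-0.18,0],
  [0,-0.5,0,0.95,-0.18,0],
  [0,-0.5,0,0.95,-0.18,0],
  [0,-0.5,0,0.95,-0.18,0],
  [0,-0.5,0,0.95,-0.18,0],
  [0,-0.5,0,0.95,-0.18,0],
  [0,-0.5,0,0.95,-0.18,0],
  [0,-0.5,0,0.95,-0.18,0],
  [0,-0.4,0,0.95,-0.18,0],
])

```text
clock: 13.0
eef_pos: [0.5578, 0.0339, 0.2411]
ee_rot: [[0.185, 0.983, 0.023], [0.976, -0.186, 0.116], [0.118, 0.001, -0.993]]
wrist_force: [-0.2, 0.1, -0.9]
opening: 0.747
grasp_force: 64.5
```

```bash
python3 - <<'E'
from h import *
tub()
R0=np.array([[.136,.981,.135],[.694,-.192,.693],[.706,-.001,-.708]]);Z=Ro.from_euler('z',4.2,degrees=True).as_matrix()
o=np.array([.449,-.0623,0]);P=np.array([.448,-.0665,.031])
for h in(.03,.001):
    T=np.array([.6328,-.0621,.005+h])+Z@(P-o)
    to(T,Z@R0,tcp=True)
c=snap('top')  # mid-view of coaster check & sherds
im=c['image']; hsv=cv2.cvtColor(im,cv2.COLOR_BGR2HSV);H,S,V=[hsv[...,i] for i in range(3)]
# coaster by scene view too
cs=snap('scene'); hs=cv2.cvtColor(cs['image'],cv2.COLOR_BGR2HSV)
m=((hs[...,0]>8)&(hs[...,0]<20)&(hs[...,1]>110)).astype(np.uint8); M=0*m; M[195:230,300:345]=m[195:230,300:345]
k=cv2.findContours(M,0,2)[0]; k=max(k,key=cv2.contourArea)
pts=np.array([plane(cs,*p[0],.005)[:2] for p in k],np.float32); print('coaster scene',cv2.minAreaRect(pts))
save(c,'t2.png',(140,140,300,290),4)
E
```

```text
t 13.0 q [-11.3   0.5 103.3   7.   76.3  -2.2] p [0.5578 0.0339 0.2411] 
 [[ 0.185  0.983  0.023]
 [ 0.976 -0.186  0.116]
 [ 0.118  0.001 -0.993]] F [-0.2  0.1 -0.9] op 0.747 g 64.5
tilt [-37.5   7.1   0.3]
lip [0.576 0.132 0.219] base [0.555 0.018 0.214]
shift [ 1.49 -2.   -3.5 ] turn [ 4.72 -0.72  0.47] TCP [ 0.6321 -0.0664  0.066 ]
shift [ 1.49 -2.   -4.08] turn [ 4.72 -0.72  0.47] TCP [ 0.6321 -0.0664  0.037 ]
coaster scene ((0.6633183360099792, -0.06181579828262329), (0.10814592242240906, 0.1618019938468933), 81.01471710205078)
```

View pics/t2.png

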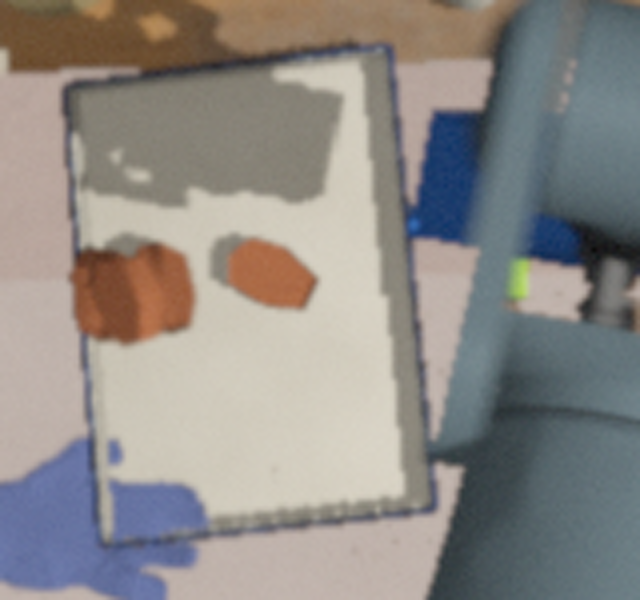

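Top: one sherd alone at (272,272) of the crop, three bunched by the left rim at (135,295). Continue to the coaster.

Emit:
apply_moves([
  [0.18,-0.25,-0.3,0.59,-0.09,0.06],
  [0.18,-0.25,-0.4,0.59,-0.09,0.06],
  [0.18,-0.25,-0.4,0.59,-0.09,0.06],
  [0.19,-0.25,-0.4,0.59,-0.09,0.06],
  [0.19,-0.25,-0.4,0.59,-0.09,0.06],
  [0.19,-0.25,-0.4,0.59,-0.09,0.06],
  [0.19,-0.25,-0.4,0.59,-0.09,0.06],
  [0.19,-0.25,-0.4,0.59,-0.09,0.05],
  [0,0,-0.2,0,0,0],
  [0,0,0,0,0,0],
])

```text
clock: 14.35
eef_pos: [0.6319, -0.0639, 0.0746]
ee_rot: [[0.085, 0.993, 0.08], [0.705, -0.117, 0.699], [0.704, -0.003, -0.71]]
wrist_force: [-0.1, -0.3, -1.5]
opening: 0.742
grasp_force: 64.6
```

```bash
python3 - <<'E'
from h import *
tub()
R0=np.array([[.136,.981,.135],[.694,-.192,.693],[.706,-.001,-.708]]);Z=Ro.from_euler('z',4.2,degrees=True).as_matrix()
o=np.array([.449,-.0623,0]);P=np.array([.448,-.0665,.031])
T=np.array([.6328,-.0621,.005])+Z@(P-o); to(T,Z@R0,tcp=True)
E
```

```text
t 14.35 q [-31.4  31.2  93.4  40.3  80.8 -40.6] p [ 0.6319 -0.0639  0.0746] 
 [[ 0.085  0.993  0.08 ]
 [ 0.705 -0.117  0.699]
 [ 0.704 -0.003 -0.71 ]] F [-0.1 -0.3 -1.5] op 0.742 g 64.6
tilt [-0.2  0.2  4.4]
lip [0.643 0.028 0.118] base [ 0.632 -0.06   0.044]
shift [ 0.   -0.05 -0.77] turn [ 0.02 -0.02 -0.02] TCP [ 0.6321 -0.0664  0.036 ]
```

Emit:
apply_moves([
  [0,-0.05,-0.2,0,0,0],
  [0,0,-0.2,0,0,0],
  [0,0,-0.16,0,0,0],
  [0,0,-0.1,0,0,0],
  [0,0,-0.06,0,0,0],
  [0,0,-0.04,0,0,0],
  [0,0,0,0,0,0],
  [0,0,0,0,0,0],
  [0,0,0,0,0,0],
  [0,0,0,0,0,0],
])

```text
clock: 15.6
eef_pos: [0.6326, -0.0676, 0.0374]
ee_rot: [[0.085, 0.993, 0.083], [0.705, -0.118, 0.699], [0.704, -0.001, -0.71]]
wrist_force: [0.3, -0.2, -1.2]
opening: 0.744
grasp_force: 64.6
```

Emit:
apply_moves([
  [0,0,0,0,0,0],
  [0,0,0,0,0,0],
  [0,0,0,0,0,0],
  [0,0,0,0,0,0],
  [0,0,0,0,0,0],
  [0,0,0,0,0,0],
  [0,0,0,0,0,0],
  [0,0,0,0,0,0],
  [0,0,0,0,0,0],
  [0,0,0,0,0,0],
], gripper=-1)

```text
clock: 16.85
eef_pos: [0.6325, -0.0676, 0.0373]
ee_rot: [[0.085, 0.993, 0.083], [0.705, -0.118, 0.7], [0.704, -0.001, -0.71]]
wrist_force: [0.5, 0.1, -0.2]
opening: 1.002
grasp_force: 0.0
```

Emit:
apply_moves([
  [-0.02,-0.15,0.15,0,0,0],
  [-0.03,-0.25,0.25,0,0,0],
  [-0.03,-0.25,0.25,0,0,0],
  [-0.03,-0.25,0.25,0,0,0],
  [-0.03,-0.3,0.3,0,0,0],
  [-0.03,-0.3,0.3,0,0,0],
  [-0.03,-0.3,0.3,0,0,0],
  [-0.03,-0.2,0.4,0,0,0],
  [0,0,0.4,0,0,0],
  [0,0,0,0,0,0],
])

```text
clock: 18.1
eef_pos: [0.622, -0.168, 0.1698]
ee_rot: [[0.082, 0.993, 0.085], [0.706, -0.118, 0.698], [0.703, 0.003, -0.711]]
wrist_force: [-0.1, -0.7, -0.6]
opening: 1.001
grasp_force: 0.0
```

```bash
python3 - <<'E'
from h import *
st()
R=tool(-81.1,40,188.9); T=np.array([.4576,-.3125,.0136])
c=to(T-.11*R[:,2],R,tcp=True); to(T,R,tcp=True,cur=c)
E
```

```text
t 18.1 q [-39.3  27.4  87.1  36.5  92.7 -39.9] p [ 0.622  -0.168   0.1698] 
 [[ 0.082  0.993  0.085]
 [ 0.706 -0.118  0.698]
 [ 0.703  0.003 -0.711]] F [-0.1 -0.7 -0.6] op 1.001 g 0.0
shift [-1.89 -2.67 -1.44] turn [-8.08  7.81 -7.46] TCP [ 0.5275 -0.3016  0.0979]
shift [-1.4  -0.22 -1.69] turn [0. 0. 0.] TCP [ 0.4576 -0.3125  0.0136]
```

Emit:
apply_moves([
  [-0.12,-0.2,0.1,-0.54,0.52,-0.5],
  [-0.12,-0.2,0.1,-0.54,0.52,-0.5],
  [-0.12,-0.2,0,-0.54,0.52,-0.5],
  [-0.12,-0.2,0,-0.54,0.52,-0.5],
  [-0.12,-0.2,0,-0.54,0.52,-0.5],
  [-0.12,-0.2,0,-0.54,0.52,-0.5],
  [-0.12,-0.2,0,-0.54,0.52,-0.5],
  [-0.12,-0.2,0,-0.54,0.52,-0.5],
  [-0.12,-0.2,0,-0.54,0.52,-0.5],
  [-0.12,-0.2,0,-0.54,0.52,-0.5],
])

```text
clock: 19.35
eef_pos: [0.5605, -0.2669, 0.1766]
ee_rot: [[0.799, 0.515, -0.309], [0.558, -0.827, 0.064], [-0.222, -0.224, -0.949]]
wrist_force: [-0.9, -0.7, 0.4]
opening: 1.002
grasp_force: 0.0
```

Emit:
apply_moves([
  [-0.12,-0.13,-0.2,-0.54,0.52,-0.5],
  [-0.12,-0.13,-0.2,-0.54,0.52,-0.5],
  [-0.12,-0.13,-0.2,-0.54,0.52,-0.5],
  [-0.12,-0.13,-0.2,-0.54,0.52,-0.5],
  [-0.12,-0.13,-0.2,-0.54,0.52,-0.5],
  [0,0,-0.2,0,0,0],
  [0,0,0,0,0,0],
  [0,0,0,0,0,0],
  [0,0,0,0,0,0],
  [0,0,0,0,0,0],
])

```text
clock: 20.6
eef_pos: [0.5312, -0.3003, 0.118]
ee_rot: [[0.76, 0.149, -0.633], [0.11, -0.989, -0.1], [-0.641, 0.006, -0.768]]
wrist_force: [-0.4, 0.5, 0.5]
opening: 1.001
grasp_force: 0.0
```

```bash
python3 - <<'E'
from h import *
st()
R=tool(-81.1,40,188.9); T=np.array([.4576,-.3125,.0136])
to(T-.11*R[:,2],R,tcp=True); to(T,R,tcp=True)
a=snap('scene')['image'][120:260,260:460]; b=snap('top')['image'][150:290,300:500]
cv2.imwrite('pics/m2.png',np.hstack([cv2.resize(a,(400,280),interpolation=2),cv2.resize(b,(400,280),interpolation=2)]))
E
```

```text
t 20.6 q [-30.4  36.2  78.7 -24.2  97.3  55.1] p [ 0.5312 -0.3003  0.118 ] 
 [[ 0.76   0.149 -0.633]
 [ 0.11  -0.989 -0.1  ]
 [-0.641  0.006 -0.768]] F [-0.4  0.5  0.5] op 1.001 g 0.0
shift [-0.08 -0.03 -0.4 ] turn [0.04 0.02 0.04] TCP [ 0.5275 -0.3016  0.0979]
shift [-1.47 -0.24 -2.09] turn [0.04 0.02 0.04] TCP [ 0.4576 -0.3125  0.0136]
```

View pics/m2.png

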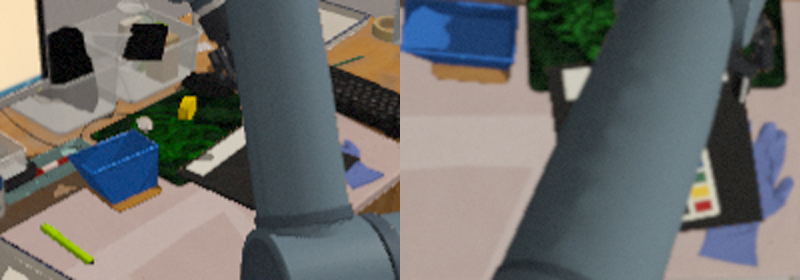

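Scene view: tub stands upright on the coaster; arm is clear above the plaque. Approach and close on the plaque.

Emit:
apply_moves([
  [-0.2,-0.03,-0.3,0.01,0,0.01],
  [-0.2,-0.03,-0.3,0.01,0,0.01],
  [-0.2,-0.03,-0.3,0.01,0,0.01],
  [-0.2,-0.03,-0.3,0.01,0,0.01],
  [-0.2,-0.03,-0.28,0,0,0],
  [-0.18,-0.03,-0.25,0,0,0],
  [-0.15,-0.03,-0.18,0,0,0],
  [-0.14,-0.03,-0.18,0,0,0],
  [0,0,0,0,0,0],
  [0,0,0,0,0,0],
], newtons=100)

```text
clock: 21.95
eef_pos: [0.458, -0.3123, 0.0132]
ee_rot: [[0.759, 0.154, -0.633], [0.118, -0.988, -0.099], [-0.64, 0.0, -0.768]]
wrist_force: [-0.0, -0.5, 0.5]
opening: 1.0
grasp_force: 0.0
```

Emit:
apply_moves([
  [0,0,0,0,0,0],
  [0,0,0,0,0,0],
  [0,0,0,0,0,0],
  [0,0,0,0,0,0],
  [0,0,0,0,0,0],
  [0,0,0,0,0,0],
  [0,0,0,0,0,0],
  [0,0,0,0,0,0],
  [0,0,0,0,0,0],
  [0,0,0,0,0,0],
], gripper=1)

```text
clock: 23.2
eef_pos: [0.4586, -0.3126, 0.0139]
ee_rot: [[0.76, 0.155, -0.632], [0.118, -0.988, -0.1], [-0.64, 0.001, -0.769]]
wrist_force: [5.1, 0.8, 5.4]
opening: 0.726
grasp_force: 110.2
```

Emit:
apply_moves([
  [0,0,0.1,0,0,0],
  [0,0,0.3,0,0,0],
  [0,0,0.5,0,0,0],
  [0,0,0.6,0,0,0],
  [0,0,0.6,0,0,0],
  [0,0,0.4,0,0,0],
  [0,0,0.2,0,0,0],
  [0,0,0,0,0,0],
  [0,0,0,0,0,0],
  [0,0,0,0,0,0],
])

```text
clock: 24.45
eef_pos: [0.457, -0.3118, 0.1467]
ee_rot: [[0.757, 0.154, -0.635], [0.119, -0.988, -0.098], [-0.642, -0.002, -0.767]]
wrist_force: [1.2, -0.8, -1.9]
opening: 0.726
grasp_force: 109.4
```

```bash
python3 - <<'E'
from h import *
st()
C=np.array([.467,-.311,.020]);P=np.array([.4586,-.3126,.0139])
R0=np.array([[.76,.155,-.632],[.118,-.988,-.1],[-.64,.001,-.769]])
a=np.radians(98.9)
D=Ro.from_euler('z',-3.2,degrees=True).as_matrix()@Ro.from_rotvec(-np.pi/2*np.array([np.cos(a),np.sin(a),0])).as_matrix()
for h in(.04,.0):
  to(np.array([.5885,-.2727,.064+h])+D@(P-C),D@R0,tcp=True)
save(snap('scene'),'s3.png',(330,100,480,220),4)
E
```

```text
t 24.45 q [-34.4  26.7  89.  -26.2  95.1  51.6] p [ 0.457  -0.3118  0.1467] 
 [[ 0.757  0.154 -0.635]
 [ 0.119 -0.988 -0.098]
 [-0.642 -0.002 -0.767]] F [ 1.2 -0.8 -1.9] op 0.726 g 109.4
shift [ 2.75  0.79 -1.02] turn [  1.41 -11.19  -0.33] TCP [ 0.5946 -0.2724  0.0955]
shift [ 2.75  0.79 -1.82] turn [  1.41 -11.19  -0.33] TCP [ 0.5946 -0.2724  0.0555]
```

View pics/s3.png

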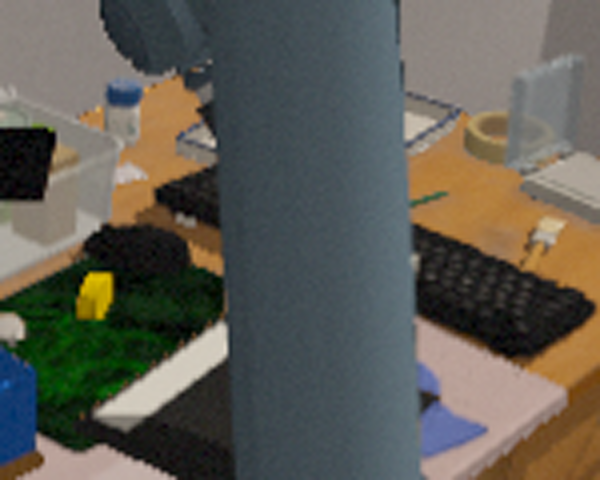

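Emit:
apply_moves([
  [0.1,0.03,0,0.1,-0.8,-0.02],
  [0.2,0.06,0,0.1,-0.8,-0.02],
  [0.2,0.06,0,0.1,-0.8,-0.02],
  [0.2,0.06,0,0.1,-0.8,-0.02],
  [0.2,0.06,0,0.1,-0.8,-0.02],
  [0.2,0.06,0,0.1,-0.8,-0.02],
  [0.2,0.06,0,0.1,-0.8,-0.02],
  [0.2,0.06,0,0.1,-0.8,-0.02],
  [0.2,0.06,0,0.1,-0.8,-0.03],
  [0.2,0.06,0,0.1,-0.8,-0.03],
])

```text
clock: 25.75
eef_pos: [0.5524, -0.2834, 0.1475]
ee_rot: [[0.902, 0.113, 0.418], [0.107, -0.994, 0.036], [0.419, 0.013, -0.908]]
wrist_force: [0.9, 0.2, -2.1]
opening: 0.726
grasp_force: 109.3
```

Emit:
apply_moves([
  [0.2,0.06,-0.1,0.1,-0.8,-0.02],
  [0.2,0.06,-0.1,0.1,-0.8,-0.02],
  [0.2,0.06,-0.2,0.1,-0.8,-0.03],
  [0.2,0.05,-0.2,0.1,-0.8,-0.03],
  [0.05,0.03,-0.2,0,0,0],
  [0,0,-0.1,0,0,0],
  [0,0,0,0,0,0],
  [0,0,0,0,0,0],
  [0,0,0,0,0,0],
  [0,0,0,0,0,0],
])

```text
clock: 27.0
eef_pos: [0.5951, -0.2707, 0.1032]
ee_rot: [[0.634, 0.094, 0.768], [0.064, -0.996, 0.07], [0.771, 0.004, -0.637]]
wrist_force: [0.7, -0.1, -1.5]
opening: 0.724
grasp_force: 109.4
```

```bash
python3 - <<'E'
from h import *
st()
C=np.array([.467,-.311,.020]);P=np.array([.4586,-.3126,.0139])
R0=np.array([[.76,.155,-.632],[.118,-.988,-.1],[-.64,.001,-.769]])
a=np.radians(98.9)
D=Ro.from_euler('z',-3.2,degrees=True).as_matrix()@Ro.from_rotvec(-np.pi/2*np.array([np.cos(a),np.sin(a),0])).as_matrix()
to(np.array([.5885,-.2727,.064])+D@(P-C),D@R0,tcp=True)
a=snap('scene')['image'][100:240,300:460]; b=snap('top')['image'][160:280,360:500]
cv2.imwrite('pics/m3.png',np.hstack([cv2.resize(a,(400,350),interpolation=2),cv2.resize(b,(400,350),interpolation=2)]))
E
```

```text
t 27.0 q [-49.   12.3 118.   72.8  40.9 -19.5] p [ 0.5951 -0.2707  0.1032] 
 [[ 0.634  0.094  0.768]
 [ 0.064 -0.996  0.07 ]
 [ 0.771  0.004 -0.637]] F [ 0.7 -0.1 -1.5] op 0.724 g 109.4
shift [-0.01 -0.03 -0.96] turn [0.03 0.03 0.03] TCP [ 0.5946 -0.2724  0.0555]
```

View pics/m3.png

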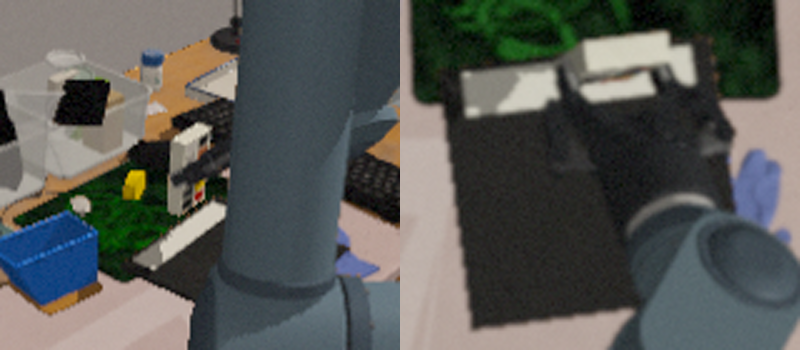

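Plaque is held upright (scene crop ~(190,168)), bottom edge about 48 mm above the strip. Check its top location, then lower.

```bash
python3 - <<'E'
from h import *
c=snap('top'); im=c['image']; hsv=cv2.cvtColor(im,cv2.COLOR_BGR2HSV)
print(proj(c,[.5885,-.2727,.1665]))
m=((hsv[...,1]<70)&(hsv[...,2]>185)).astype(np.uint8)
M=0*m; M[168:192,418:458]=m[168:192,418:458]
k=max(cv2.findContours(M,0,2)[0],key=cv2.contourArea)
pts=np.array([plane(c,*p[0],.1665)[:2] for p in k],np.float32);print(cv2.boundingRect(k),cv2.minAreaRect(pts))
for v in range(168,190): print(v,hsv[v,424:456:4,2])
E
```

```text
[439.8710106  178.12742907]
(425, 172, 33, 14) ((0.589555561542511, -0.2753717005252838), (0.06918390095233917, 0.027190623804926872), 85.4498062133789)
168 [32 41 37 33 34 20 17 17]
169 [39 50 44 35 29 21 16 23]
170 [30 43 46 34 33 29 76 98]
171 [ 35  40  49  36  81 107 150 169]
172 [ 40  44  89 110 156 177 195 198]
173 [ 81 116 160 178 196 203 209 205]
174 [141 185 195 202 208 209 211 205]
175 [157 205 206 208 209 209 212 205]
176 [157 207 208 207 209 208 210 209]
177 [152 208 209 206 210 210 210 210]
178 [147 209 209 207 211 208 212 212]
179 [141 210 211 209 210 210 211 213]
180 [133 211 211 211 209 210 208 202]
181 [123 211 211 211 206 200 187 166]
182 [117 208 207 203 182 155 138 124]
183 [116 204 187 171 130 104  88 114]
184 [118 172 153 134  83 116  54 119]
185 [124 134 123 100  87 168  41 115]
186 [105  96 110 102 143 199  56  99]
187 [ 81  99 133 156 182 206  78  72]
188 [ 97 159 178 195 201 206 107  44]
189 [159 196 199 206 206 207 141  31]
```

Emit:
apply_moves([
  [0,-0.03,-0.2,0.03,0.03,0.03],
  [0,0,-0.2,0,0,0],
  [0,0,-0.15,0,0,0],
  [0,0,-0.15,0,0,0],
  [0,0,-0.1,0,0,0],
  [0,0,-0.06,0,0,0],
  [0,0,-0.04,0,0,0],
  [0,0,0,0,0,0],
  [0,0,0,0,0,0],
  [0,0,0,0,0,0],
])

```text
clock: 28.4
eef_pos: [0.5951, -0.2722, 0.058]
ee_rot: [[0.637, 0.099, 0.765], [0.063, -0.995, 0.076], [0.769, -0.0, -0.64]]
wrist_force: [0.3, -0.2, -2.3]
opening: 0.721
grasp_force: 109.4
```

Emit:
apply_moves([
  [0,0,-0.02,0,0,0],
  [0,0,-0.02,0,0,0],
  [0,0,-0.02,0,0,0],
  [0,0,0,0,0,0],
  [0,0,0,0,0,0],
  [0,0,0,0,0,0],
  [0,0,0,0,0,0],
  [0,0,0,0,0,0],
  [0,0,0,0,0,0],
  [0,0,0,0,0,0],
])

```text
clock: 29.65
eef_pos: [0.5958, -0.2723, 0.0563]
ee_rot: [[0.635, 0.099, 0.766], [0.062, -0.995, 0.077], [0.77, -0.001, -0.638]]
wrist_force: [-3.0, 0.5, 7.5]
opening: 0.726
grasp_force: 110.5
```

Contact (Fz +7.5). Release, then back straight out along the tool axis.

Emit:
apply_moves([
  [0,0,0,0,0,0],
  [0,0,0,0,0,0],
  [0,0,0,0,0,0],
  [0,0,0,0,0,0],
  [0,0,0,0,0,0],
  [0,0,0,0,0,0],
  [0,0,0,0,0,0],
  [0,0,0,0,0,0],
  [0,0,0,0,0,0],
  [0,0,0,0,0,0],
], gripper=-1)

```text
clock: 30.9
eef_pos: [0.595, -0.2721, 0.0548]
ee_rot: [[0.637, 0.099, 0.765], [0.062, -0.995, 0.076], [0.768, -0.001, -0.64]]
wrist_force: [-0.0, 1.0, -0.1]
opening: 1.002
grasp_force: 0.0
```

Emit:
apply_moves([
  [-0.08,-0.01,0.06,0,0,0],
  [-0.15,-0.02,0.13,0,0,0],
  [-0.23,-0.02,0.19,0,0,0],
  [-0.23,-0.02,0.19,0,0,0],
  [-0.23,-0.02,0.19,0,0,0],
  [-0.3,-0.03,0.25,0,0,0],
  [-0.3,-0.03,0.25,0,0,0],
  [-0.3,-0.03,0.4,0,0,0],
  [-0.1,0,0.5,0,0,0],
  [0,0,0.5,0,0,0],
])

```text
clock: 32.15
eef_pos: [0.4981, -0.2811, 0.1887]
ee_rot: [[0.637, 0.097, 0.764], [0.062, -0.995, 0.075], [0.768, -0.001, -0.64]]
wrist_force: [0.3, 0.3, 0.8]
opening: 1.003
grasp_force: 0.0
```

Emit:
apply_moves([
  [-0.1,0.3,0.2,0,0.5,0.3],
  [-0.1,0.5,0.2,0,0.6,0.3],
  [0,0.7,0.1,0,0.6,0.3],
  [0,0.7,0,0,0.6,0.3],
  [0,0.7,0,0,0.6,0.3],
  [0,0.7,0,0,0.6,0.3],
  [0,0.7,0,0,0.6,0.3],
  [0,0.5,0,0,0.6,0.3],
  [0,0.2,0,0,0.4,0.3],
  [0,0,0,0,0,0],
])

```text
clock: 33.4
eef_pos: [0.4891, -0.0308, 0.2131]
ee_rot: [[0.909, 0.405, 0.096], [0.372, -0.895, 0.245], [0.185, -0.187, -0.965]]
wrist_force: [0.9, -0.1, -0.4]
opening: 0.998
grasp_force: 0.0
```

```bash
python3 - <<'E'
from h import *
st()
a=snap('scene')['image'][110:290,190:450]; b=snap('top')['image'][140:290,140:500]
cv2.imwrite('pics/m4.png',np.vstack([cv2.resize(b,(720,300),interpolation=2),np.hstack([cv2.resize(a,(433,300),interpolation=2),np.zeros((300,287,3),np.uint8)])]))
E
```

```text
t 33.4 q [-25.1  -8.8 115.8  15.8  74.5  37.2] p [ 0.4891 -0.0308  0.2131] 
 [[ 0.909  0.405  0.096]
 [ 0.372 -0.895  0.245]
 [ 0.185 -0.187 -0.965]] F [ 0.9 -0.1 -0.4] op 0.998 g 0.0
```

View pics/m4.png

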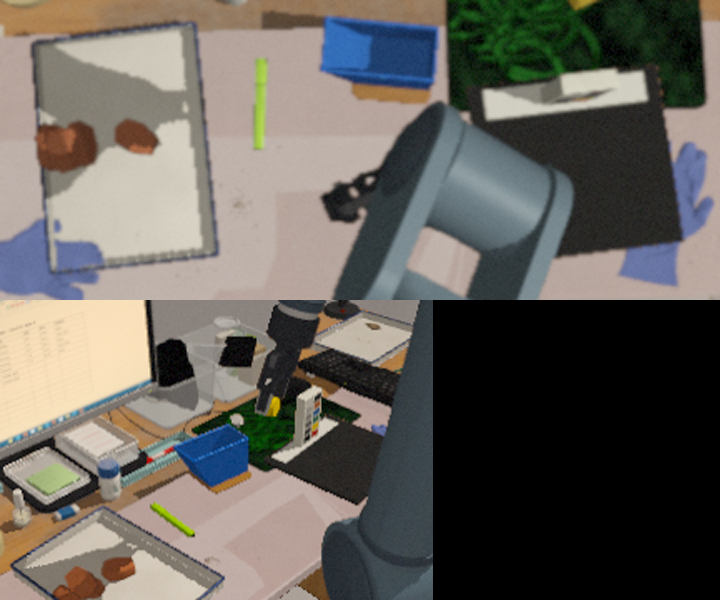

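Plaque stands on the strip; tub on the coaster; one sherd alone, three bunched at the tray's left rim. Measure numerically.

```bash
cat >> h.py <<'E'
def sherds(c,z=.022,box=(0,0,640,400),amin=60):
    hsv=cv2.cvtColor(c['image'],cv2.COLOR_BGR2HSV); H,S,V=[hsv[...,i] for i in range(3)]
    m=(((H<13)|(H>174))&(S>110)&(V>40)).astype(np.uint8); M=0*m; u0,v0,u1,v1=box; M[v0:v1,u0:u1]=m[v0:v1,u0:u1]
    out=[]
    for k in cv2.findContours(M,0,1)[0]:
        if cv2.contourArea(k)<amin: continue
        pts=np.array([plane(c,*p[0],z)[:2] for p in k],np.float32); r=cv2.minAreaRect(pts)
        (w,h),a=r[1],r[2]
        if h>w: w,h,a=h,w,a+90
        print('sherd px',cv2.boundingRect(k),'ctr',np.round(r[0],4),'size',np.round((w,h),4),'long axis deg',round(a%180,1)); out.append((r,k))
    return out
E
python3 - <<'E'
from h import *
c=snap('top'); sherds(c,.022,(140,140,260,290))
print('tubtop'); im=c['image']; hsv=cv2.cvtColor(im,cv2.COLOR_BGR2HSV);m=cv2.inRange(hsv,(95,140,20),(125,255,255)); M=0*m; M[140:190,290:365]=m[140:190,290:365]
k=max(cv2.findContours(cv2.morphologyEx(M,3,np.ones((5,5),np.uint8)),0,1)[0],key=cv2.contourArea)
print(cv2.minAreaRect(np.array([plane(c,*p[0],.08)[:2] for p in k],np.float32)))
R=tool(-80,0,0); to([.52,.26,.26],R)
E
```

```text
sherd px (158, 201, 30, 25) ctr [0.5339 0.3359] size [0.0703 0.0562] long axis deg 95.8
sherd px (198, 200, 21, 17) ctr [0.5446 0.2514] size [0.0504 0.0319] long axis deg 56.1
tubtop
((0.63300621509552, -0.04074504226446152), (0.12925377488136292, 0.07109547406435013), 83.58378601074219)
shift [0.63 5.83 0.57] turn [-1.69  0.9  -1.64] TCP [0.52   0.26   0.2413]
```

Emit:
apply_moves([
  [0.07,0.65,0.07,-0.19,0.1,-0.18],
  [0.07,0.65,0.07,-0.19,0.1,-0.18],
  [0.07,0.65,0.07,-0.19,0.1,-0.18],
  [0.07,0.65,0.06,-0.19,0.1,-0.18],
  [0.07,0.65,0.06,-0.19,0.1,-0.18],
  [0.07,0.65,0.06,-0.19,0.1,-0.18],
  [0.07,0.65,0.06,-0.19,0.1,-0.18],
  [0.07,0.65,0.06,-0.18,0.1,-0.18],
  [0.07,0.63,0.06,-0.18,0.1,-0.18],
  [0,0,0,0,0,0],
])

```text
clock: 34.8
eef_pos: [0.5206, 0.2613, 0.2414]
ee_rot: [[0.984, 0.179, -0.001], [0.179, -0.984, 0.001], [-0.0, -0.001, -1.0]]
wrist_force: [-0.2, 0.3, 0.8]
opening: 0.999
grasp_force: 0.0
```

```bash
python3 - <<'E'
from h import *
st(); c=snap('wrist'); print(c['p'],c['R'][:,2]); o=sherds(c,.022,amin=300)
k=np.vstack([x[1] for x in o]); x,y,w,h=cv2.boundingRect(k); print(x,y,w,h)
cv2.imwrite('pics/w1.png',c['image'])
R=tool(-33.9,0,0); a=to([.5446,.2514,.08],R); to([.5446,.2514,.006],R,tcp=True,cur=a)
E
```

```text
t 34.8 q [15.5  4.6 98.8  0.1 76.6 95.2] p [0.5206 0.2613 0.2414] 
 [[ 0.984  0.179 -0.001]
 [ 0.179 -0.984  0.001]
 [-0.    -0.001 -1.   ]] F [-0.2  0.3  0.8] op 0.999 g 0.0
[0.60051819 0.27638036 0.38388622] [-0.30789966 -0.05511651 -0.94982102]
sherd px (304, 136, 39, 37) ctr [0.5462 0.2542] size [0.0522 0.0359] long axis deg 58.9
sherd px (229, 128, 57, 55) ctr [0.5283 0.3368] size [0.0727 0.0663] long axis deg 93.0
229 128 114 55
shift [ 0.48 -0.18 -3.6 ] turn [ 0.   -0.01  5.73] TCP [0.5446 0.2514 0.0613]
shift [ 0.    0.   -1.11] turn [0. 0. 0.] TCP [0.5446 0.2514 0.006 ]
```

View pics/w1.png

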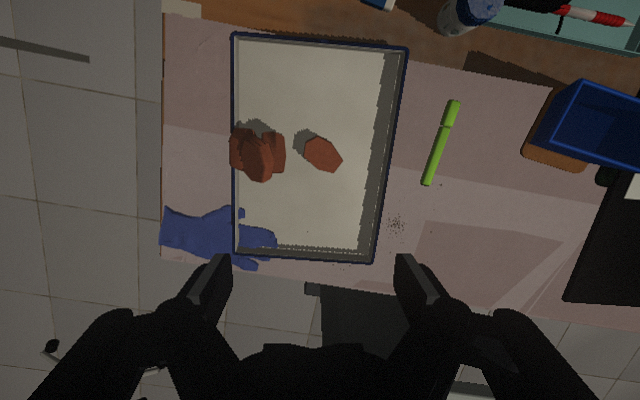

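Wrist view: lone sherd at (322,154); cluster of three leaning like books on the left rim at about (243,145), (260,158), (278,152). Pick the lone one first.

Emit:
apply_moves([
  [0.06,-0.02,-0.4,0,0,0.65],
  [0.06,-0.02,-0.4,0,0,0.65],
  [0.06,-0.02,-0.4,0,0,0.65],
  [0.06,-0.02,-0.4,0,0,0.65],
  [0.06,-0.02,-0.4,0,0,0.65],
  [0.05,-0.02,-0.4,0,0,0.65],
  [0.05,-0.02,-0.4,0,0,0.65],
  [0.05,-0.02,-0.4,0,0,0.65],
  [0.05,0,-0.4,0,0,0.65],
  [0,0,0,0,0,0],
], gripper=-0.4, newtons=40)

```text
clock: 36.1
eef_pos: [0.5441, 0.2505, 0.0596]
ee_rot: [[0.547, 0.837, -0.005], [0.837, -0.547, -0.001], [-0.004, -0.003, -1.0]]
wrist_force: [0.0, -0.2, -0.1]
opening: 0.697
grasp_force: 0.0
```

Emit:
apply_moves([
  [0,0,-0.3,0,0,0],
  [0,0,-0.3,0,0,0],
  [0,0,-0.25,0,0,0],
  [0,0,-0.15,0,0,0],
  [0,0,-0.1,0,0,0],
  [0,0,0,0,0,0],
  [0,0,0,0,0,0],
  [0,0,0,0,0,0],
  [0,0,0,0,0,0],
  [0,0,0,0,0,0],
])

```text
clock: 37.35
eef_pos: [0.5456, 0.2524, 0.0064]
ee_rot: [[0.545, 0.839, -0.001], [0.839, -0.545, -0.0], [-0.001, -0.0, -1.0]]
wrist_force: [0.5, 0.1, -0.0]
opening: 0.699
grasp_force: 0.0
```

Emit:
apply_moves([
  [0,0,0,0,0,0],
  [0,0,0,0,0,0],
  [0,0,0,0,0,0],
  [0,0,0,0,0,0],
  [0,0,0,0,0,0],
  [0,0,0,0,0,0],
  [0,0,0,0,0,0],
  [0,0,0,0,0,0],
  [0,0,0,0,0,0],
  [0,0,0,0,0,0],
], gripper=1)

```text
clock: 38.6
eef_pos: [0.5457, 0.2525, 0.0066]
ee_rot: [[0.545, 0.839, -0.001], [0.839, -0.545, -0.0], [-0.001, -0.0, -1.0]]
wrist_force: [-1.4, 1.1, 4.5]
opening: 0.41
grasp_force: 40.6
```

Emit:
apply_moves([
  [0,0,0.4,0,0,0],
  [0,0,0.8,0,0,0],
  [0,-0.3,0.8,0,0,-0.3],
  [0,-0.6,0.4,0,0,-0.4],
  [0,-0.8,0.2,0,0,-0.4],
  [0,-0.9,0,0,0,-0.4],
  [0,-0.9,0,0,0,-0.4],
  [0,-0.9,0,0,0,-0.4],
  [0,-0.9,0,0,0,-0.4],
  [0,-0.9,0,0,0,-0.4],
])

```text
clock: 39.85
eef_pos: [0.5452, -0.0592, 0.137]
ee_rot: [[0.847, 0.531, -0.0], [0.531, -0.847, -0.0], [-0.001, 0.0, -1.0]]
wrist_force: [0.5, 0.7, -0.7]
opening: 0.414
grasp_force: 40.0
```

Emit:
apply_moves([
  [-0.05,-0.9,0,0,0,-0.4],
  [-0.05,-0.9,0,0,0,-0.4],
  [-0.05,-0.9,0,0,0,-0.4],
  [-0.05,-0.9,0,0,0,-0.4],
  [-0.05,-0.8,0,0,0,-0.4],
  [-0.1,-0.7,0,0,0,-0.4],
  [-0.1,-0.5,0,0,0,-0.4],
  [-0.1,-0.1,0,0,0,-0.4],
  [0,0,0,0,0,-0.1],
  [0,0,0,0,0,0],
])

```text
clock: 41.1
eef_pos: [0.5181, -0.3421, 0.1364]
ee_rot: [[0.995, 0.102, -0.001], [0.102, -0.995, 0.001], [-0.001, -0.001, -1.0]]
wrist_force: [-0.1, 0.1, -0.3]
opening: 0.417
grasp_force: 40.1
```

```bash
python3 - <<'E'
from h import *
st(); R=tool(-84.3,0,0); a=to([.519,-.3413,.0145],R,tcp=True)
c=snap('top'); sherds(c,.022,(140,140,260,290)); save(c,'t9.png',(150,190,200,235),12)
import os
# wrist/brightness structure of the cluster, grey profile along y through it
E
```

```text
t 41.1 q [-43.9  15.9  97.5  -0.   66.7  40.3] p [ 0.5181 -0.3421  0.1364] 
 [[ 0.995  0.102 -0.001]
 [ 0.102 -0.995  0.001]
 [-0.001 -0.001 -1.   ]] F [-0.1  0.1 -0.3] op 0.417 g 40.1
shift [ 0.02  0.02 -2.44] turn [-0.01 -0.01 -0.02] TCP [ 0.519  -0.3413  0.0145]
sherd px (158, 201, 30, 25) ctr [0.5339 0.3359] size [0.0703 0.0562] long axis deg 95.8
```

Emit:
apply_moves([
  [0,0,-0.4,0,0,0],
  [0,0,-0.5,0,0,0],
  [0,0,-0.5,0,0,0],
  [0,0,-0.4,0,0,0],
  [0,0,-0.3,0,0,0],
  [0,0,-0.2,0,0,0],
  [0,0,-0.1,0,0,0],
  [0,0,-0.04,0,0,0],
  [0,0,0,0,0,0],
  [0,0,0,0,0,0],
])

```text
clock: 42.4
eef_pos: [0.5183, -0.3429, 0.0149]
ee_rot: [[0.995, 0.101, -0.0], [0.101, -0.995, -0.0], [-0.0, 0.0, -1.0]]
wrist_force: [0.6, 0.3, 0.1]
opening: 0.412
grasp_force: 40.1
```

Emit:
apply_moves([
  [0,0,0,0,0,0],
  [0,0,0,0,0,0],
  [0,0,0,0,0,0],
  [0,0,0,0,0,0],
  [0,0,0,0,0,0],
  [0,0,0.2,0,0,0],
  [0,0,0.4,0,0,0],
  [0,0,0.7,0,0,0],
  [0,0,0.8,0,0,0],
  [0,0,0.8,0,0,0],
], gripper=-0.4)

```text
clock: 43.65
eef_pos: [0.5182, -0.3428, 0.1625]
ee_rot: [[0.995, 0.101, 0.001], [0.101, -0.995, -0.001], [0.0, 0.001, -1.0]]
wrist_force: [0.9, 0.5, -0.4]
opening: 0.698
grasp_force: 0.0
```

Emit:
apply_moves([
  [0,0.5,0.4,0,0,0],
  [0,0.8,0.2,0,0,0],
  [0,1,0,0,0,0],
  [0,1,0,0,0,0],
  [0,1,0,0,0,0],
  [0,1,0,0,0,0],
  [0,1,0,0,0,0],
  [0,1,0,0,0,0],
  [0,1,0,0,0,0],
  [0,1,0,0,0,0],
])

```text
clock: 44.9
eef_pos: [0.5182, 0.1241, 0.1913]
ee_rot: [[0.995, 0.101, 0.002], [0.101, -0.995, 0.001], [0.002, -0.0, -1.0]]
wrist_force: [0.7, -0.8, -0.7]
opening: 0.697
grasp_force: 0.0
```

Emit:
apply_moves([
  [0,1,0.1,0,0,0],
  [0,1,0.1,0,0,0],
  [0,0.8,0.1,0,0,0],
  [-0.2,0.5,0.1,0,0,0],
  [-0.4,0.3,0.1,0,0,0],
  [-0.4,0.1,0.1,0,0,0],
  [-0.4,0,0,0,0,0],
  [-0.2,0,0,0,0,0],
  [0,0,0,0,0,0],
  [0,0,0,0,0,0],
])

```text
clock: 46.15
eef_pos: [0.4385, 0.3072, 0.2196]
ee_rot: [[0.995, 0.101, -0.0], [0.101, -0.995, 0.001], [-0.0, -0.001, -1.0]]
wrist_force: [-0.8, 0.4, 0.1]
opening: 0.7
grasp_force: 0.0
```

```bash
python3 - <<'E'
from h import *
st(); t=snap('top'); sherds(t,.03,(370,170,490,290)); 
c=snap('wrist'); print(c['p']); o=sherds(c,.03,amin=300); 
cs=snap('scene'); o2=sherds(cs,.03,(190,230,330,330)); o3=sherds(t,.03,(140,140,260,290))
def crop(c,o,k):
    x,y,w,h=cv2.boundingRect(max([q[1] for q in o],key=cv2.contourArea)); p=10
    print(x-p,y-p,w+2*p,h+2*p); im=c['image'][max(y-p,0):y+h+p,max(x-p,0):x+w+p]; return cv2.resize(im,(int(im.shape[1]*390/im.shape[0]*1.0) if k else 266,390),interpolation=2)
A=crop(c,o,1);B=crop(cs,o2,1);print(A.shape,B.shape)
im=np.hstack([A,B]); s=min(1,800/im.shape[1]); cv2.imwrite('pics/m5.png',cv2.convertScaleAbs(cv2.resize(im,None,fx=s,fy=s),alpha=1.5))
E
```

```text
t 46.15 q [ 22.9  -0.8 106.7   0.   74.1 107.1] p [0.4385 0.3072 0.2196] 
 [[ 0.995  0.101 -0.   ]
 [ 0.101 -0.995  0.001]
 [-0.    -0.001 -1.   ]] F [-0.8  0.4  0.1] op 0.7 g 0.0
sherd px (444, 203, 19, 24) ctr [ 0.5195 -0.3393] size [0.0553 0.0439] long axis deg 178.9
[0.51936448 0.3160753  0.36191445]
sherd px (265, 63, 61, 59) ctr [0.5324 0.337 ] size [0.0661 0.0599] long axis deg 95.8
sherd px (222, 270, 31, 28) ctr [0.5367 0.3349] size [0.0739 0.0699] long axis deg 10.1
sherd px (158, 201, 30, 24) ctr [0.534  0.3337] size [0.07   0.0543] long axis deg 95.8
255 53 81 79
212 260 51 48
(390, 399, 3) (390, 414, 3)
```

Sherd 1 sits on the mat at (0.52,-0.34). My last picture is for the cluster.

View pics/m5.png

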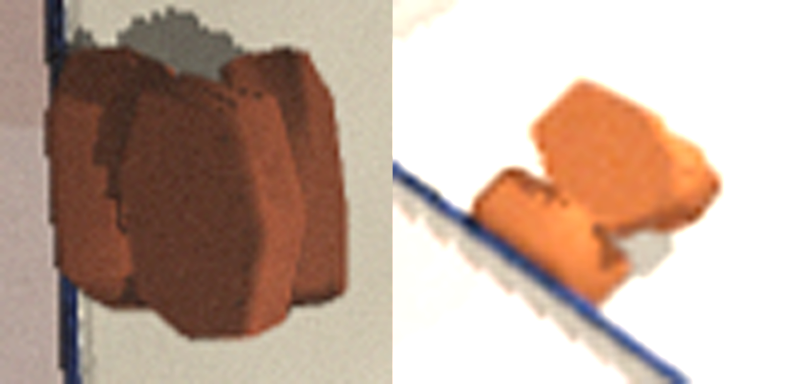

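Wrist crop (left): sherds L (x 50–140), M (120–300, on top, leaning right and sticking out towards the robot) and R (230–345), all long along world x. I'll slide M out along x with shut fingers, pushing on its near end.

```bash
python3 - <<'E'
from h import *
s=st(); c=snap('wrist')
def d(u,v,z): return np.round(plane(c,255+u/4.83,53+v/4.83,z),4)
for z in(.01,.03,.045): print(z,'Mnear',d(230,335,z),'Mctr',d(212,210,z),'Lnear',d(110,305,z),'Rnear',d(320,305,z),'Mfar',d(190,80,z))
# triangulate top edges between wrist & scene: M far-top corner
cs=snap('scene'); k=800/813*390/48
def e(u,v): return (212+(u-392)/k, 260+v/k)
print('M near-bottom tip?',tri(c,(255+240/4.83,53+335/4.83),cs,e(640,230)))
print('M left far corner',tri(c,(255+150/4.83,53+80/4.83),cs,e(582,80)),tri(c,(255+270/4.83,53+120/4.83),cs,e(668,135)))
R=tool(5.8,0,0); to([.48,.335,.08],R,tcp=True)
E
```

```text
t 46.3 q [ 2.290e+01 -7.000e-01  1.066e+02  1.000e-01  7.410e+01  1.071e+02] p [0.4385 0.3072 0.2192] 
 [[ 0.995  0.101 -0.001]
 [ 0.101 -0.995  0.   ]
 [-0.001 -0.001 -1.   ]] F [ 0.5  0.1 -0.2] op 0.701 g 0.0
0.01 Mnear [0.5007 0.3267 0.01  ] Mctr [0.5295 0.3337 0.01  ] Lnear [0.5049 0.357  0.01  ] Rnear [0.5101 0.3052 0.01  ] Mfar [0.5578 0.3414 0.01  ]
0.03 Mnear [0.5018 0.3261 0.03  ] Mctr [0.5289 0.3327 0.03  ] Lnear [0.5057 0.3547 0.03  ] Rnear [0.5107 0.3058 0.03  ] Mfar [0.5556 0.34   0.03  ]
0.045 Mnear [0.5026 0.3257 0.045 ] Mctr [0.5285 0.332  0.045 ] Lnear [0.5063 0.353  0.045 ] Rnear [0.5111 0.3062 0.045 ] Mfar [0.5539 0.3389 0.045 ]
M near-bottom tip? (array([0.50499431, 0.32919477, 0.02908336]), np.float64(0.012363012630192242))
M left far corner (array([0.54469587, 0.33716183, 0.07016427]), np.float64(0.019020309552332637)) (array([0.54291295, 0.31216174, 0.03004315]), np.float64(0.022290667612038115))
shift [ 0.83  0.55 -2.78] turn [ 0.000e+00 -1.000e-02  1.125e+01] TCP [0.48  0.335 0.08 ]
```

Emit:
apply_moves([
  [0.05,0.03,0,0,0,0.9],
  [0.05,0.03,-0.1,0,0,0.9],
  [0.05,0.03,-0.2,0,0,0.9],
  [0.05,0.03,-0.3,0,0,0.9],
  [0.05,0.03,-0.3,0,0,0.9],
  [0.05,0.03,-0.3,0,0,0.9],
  [0.05,0.03,-0.3,0,0,0.9],
  [0.05,0.03,-0.3,0,0,0.9],
  [0.04,0.03,-0.3,0,0,0.9],
  [0.03,0.03,-0.3,0,0,0.9],
], gripper=1)

```text
clock: 47.65
eef_pos: [0.4618, 0.3224, 0.0987]
ee_rot: [[0.207, 0.978, -0.001], [0.978, -0.207, -0.001], [-0.001, -0.001, -1.0]]
wrist_force: [0.3, -1.2, 0.0]
opening: 0.004
grasp_force: 0.0
```

Emit:
apply_moves([
  [0,0,-0.3,0,0,0.9],
  [0,0,-0.3,0,0,0.9],
  [0,0,-0.3,0,0,0.45],
  [0,0,-0.3,0,0,0],
  [0,0,-0.3,0,0,0],
  [0,0,-0.2,0,0,0],
  [0,0,0,0,0,0],
  [0,0,0,0,0,0],
  [0,0,0,0,0,0],
  [0,0,0,0,0,0],
])

```text
clock: 48.9
eef_pos: [0.4618, 0.3226, 0.0148]
ee_rot: [[-0.101, 0.995, 0.0], [0.995, 0.101, -0.001], [-0.001, 0.0, -1.0]]
wrist_force: [-0.4, 0.4, -0.5]
opening: -0.001
grasp_force: 0.0
```

Now push +x by ~90 mm, then back off up.

Emit:
apply_moves([
  [0.18,0.018,0,0,0,0],
  [0.18,0.018,0,0,0,0],
  [0.18,0.018,0,0,0,0],
  [0.18,0.018,0,0,0,0],
  [0.18,0.018,0,0,0,0],
  [0.18,0.018,0,0,0,0],
  [0.18,0.018,0,0,0,0],
  [0.18,0.018,0,0,0,0],
  [0.18,0.018,0,0,0,0],
  [0.18,0.018,0,0,0,0],
])

```text
clock: 50.15
eef_pos: [0.5522, 0.3313, 0.0142]
ee_rot: [[-0.101, 0.995, -0.0], [0.995, 0.101, -0.001], [-0.001, -0.001, -1.0]]
wrist_force: [-0.6, 0.2, -0.6]
opening: -0.003
grasp_force: 0.4
```

Emit:
apply_moves([
  [0,0,0,0,0,0],
  [-0.1,0,0.2,0,0,0],
  [-0.2,0,0.5,0,0,0],
  [-0.4,0,0.7,0,0,0],
  [-0.6,0,0.8,0,0,0],
  [-0.6,-0.1,0.8,0,0,0],
  [-0.6,-0.2,0.8,0,0,0],
  [0,-0.3,0.6,0,0,0],
  [0,0,0,0,0,0],
  [0,0,0,0,0,0],
])

```text
clock: 51.4
eef_pos: [0.4259, 0.3014, 0.2335]
ee_rot: [[-0.101, 0.995, -0.002], [0.995, 0.101, -0.001], [-0.001, -0.002, -1.0]]
wrist_force: [-0.1, 0.0, -0.3]
opening: -0.001
grasp_force: 0.0
```

```bash
python3 - <<'E'
from h import *
st(); t=snap('top'); w=snap('wrist'); sc=snap('scene')
np.savez('v1.npz',t=t['image'],w=w['image'],sc=sc['image'])
print('top');o=sherds(t,.022,(140,140,260,290)); print('wrist');sherds(w,.022,amin=200); print('scene');sherds(sc,.022,(190,230,330,330))
E
```

```text
t 51.4 q [ 22.8  -3.4 107.7  -0.   75.8  17. ] p [0.4259 0.3014 0.2335] 
 [[-0.101  0.995 -0.002]
 [ 0.995  0.101 -0.001]
 [-0.001 -0.002 -1.   ]] F [-0.1  0.  -0.3] op -0.001 g 0.0
top
sherd px (158, 182, 39, 27) ctr [0.5787 0.3263] size [0.0936 0.0623] long axis deg 91.9
wrist
sherd px (403, 130, 57, 78) ctr [0.5775 0.3224] size [0.1003 0.0678] long axis deg 91.0
scene
sherd px (213, 262, 35, 29) ctr [0.5766 0.3184] size [0.0998 0.0686] long axis deg 96.5
```

```bash
python3 - <<'E'
from h import *
im=np.load('v1.npz')['w']; h=cv2.cvtColor(im,cv2.COLOR_BGR2HSV)
m=((h[...,0]<13)|(h[...,0]>174))&(h[...,1]>110)&(h[...,2]>40)
V=cv2.GaussianBlur(h[...,2],(3,3),0).astype(int)
lo,hi=np.percentile(V[m],[2,98]);print(lo,hi)
for v in range(126,212,2): print(v,''.join(('0123456789'[int(np.clip((V[v,u]-lo)/(hi-lo)*9.99,0,9))] if m[v,u] else '.') for u in range(400,464)))
c=snap('wrist'); print([np.round(plane(c,u,v,.02)[:2],3).tolist() for u,v in[(403,130),(460,130),(403,208),(460,208)]])
E
```

```text
52.0 133.0
126 ................................................................
128 ................................................................
130 ......................................00000000000000............
132 .....................222233333344444444444333444433333222.......
134 ..............2222334455555555555555555555544444444444333225....
136 ............312233444555666655555555555555555554444454443323....
138 ............222334455566666666666555555555555555554555443323....
140 ............223334455666666666666665555555555555555555543213....
142 ............323344556667766777766666666655666655555665543212....
144 ............333445566777777777777776677666666666666665443212....
146 ............43445677777777777777777777777777766776666554323.....
148 ............7666777777777777777776777777777777777777666555......
150 ..............87777666654333333333444433333333456666............
152 .............................0002344443333......................
154 .........................0.0002344444444444444..................
156 ......................10..012344444444445554444444
[... 1242 characters left out ...]
..............
194 ...........6667899999999999999876543211001......................
196 .............766789999999999999999876543211.....................
198 ................6679999999999999999999876533....................
200 ..................77789999999999999999999888....................
202 .....................876677777777777777778......................
204 ..........................54434444444457........................
206 ...............................422223...........................
208 ................................................................
210 ................................................................
[[0.531, 0.367], [0.601, 0.374], [0.552, 0.266], [0.628, 0.274]]
```

```bash
python3 - <<'E'
from h import *
c=snap('wrist')
im=np.load('v1.npz')['w']; h=cv2.cvtColor(im,cv2.COLOR_BGR2HSV); V=h[...,2]
m=(((h[...,0]<13)|(h[...,0]>174))&(h[...,1]>110)&(V>95)).astype(np.uint8); m[:176]=0; 
for z in(.015,.03,.04):
    k=max(cv2.findContours(m,0,1)[0],key=cv2.contourArea); r=cv2.minAreaRect(np.array([plane(c,*p[0],z)[:2] for p in k],np.float32)); print(z,r, plane(c,424,191,z)[:2])
p,q=plane(c,403,182,.03),plane(c,443,205,.03); d=q-p; print(p,q,np.degrees(np.arctan2(d[1],d[0])),np.linalg.norm(d))
st()
R=tool(-33,0,0); to([.567,.292,.08],R,tcp=True)
E
```

```text
0.015 ((0.5773155093193054, 0.28570446372032166), (0.01887657679617405, 0.055030886083841324), 63.38807678222656) [0.57665763 0.29137968]
0.03 ((0.5707176923751831, 0.2897387444972992), (0.018090231344103813, 0.052738405764102936), 63.38810348510742) [0.57008712 0.29517754]
0.04 ((0.5663189888000488, 0.29242822527885437), (0.0175660140812397, 0.05121007189154625), 63.388084411621094) [0.56570678 0.29770945]
[0.5409891 0.3041064 0.03     ] [0.59892157 0.27908756 0.03      ] -23.35768817038324 0.06310398540424896
t 51.65 q [ 22.8  -3.3 107.7  -0.   75.8  17. ] p [0.426  0.3014 0.2329] 
 [[-0.101  0.995 -0.003]
 [ 0.995  0.101 -0.002]
 [-0.002 -0.003 -1.   ]] F [-0.2  0.1 -0.2] op 0.0 g 0.0
shift [ 2.82 -0.19 -3.06] turn [ 0.01 -0.02 -4.85] TCP [0.567 0.292 0.08 ]
```

Emit:
apply_moves([
  [0.35,-0.02,-0.2,0,0,-0.5],
  [0.35,-0.02,-0.3,0,0,-0.5],
  [0.35,-0.02,-0.35,0,0,-0.5],
  [0.35,-0.03,-0.4,0,0,-0.5],
  [0.35,-0.03,-0.4,0,0,-0.5],
  [0.35,-0.03,-0.4,0,0,-0.5],
  [0.4,-0.03,-0.4,0,0,-0.5],
  [0.4,-0.03,-0.4,0,0,-0.47],
  [0,0,-0.4,0,0,0],
  [0,0,0,0,0,0],
], gripper=-1)

```text
clock: 52.9
eef_pos: [0.5691, 0.2905, 0.0689]
ee_rot: [[0.437, 0.9, -0.007], [0.9, -0.437, -0.002], [-0.005, -0.005, -1.0]]
wrist_force: [-0.1, -0.7, -0.4]
opening: 1.0
grasp_force: 0.0
```

Emit:
apply_moves([
  [0,0,-0.3,0,0,0],
  [0,0,-0.3,0,0,0],
  [0,0,-0.3,0,0,0],
  [0,0,-0.2,0,0,0],
  [0,0,-0.15,0,0,0],
  [0,0,-0.03,0,0,0],
  [0,0,0,0,0,0],
  [0,0,0,0,0,0],
  [0,0,0,0,0,0],
  [0,0,0,0,0,0],
])

```text
clock: 54.15
eef_pos: [0.5716, 0.291, 0.008]
ee_rot: [[0.438, 0.899, -0.001], [0.899, -0.438, -0.0], [-0.001, -0.0, -1.0]]
wrist_force: [1.0, 1.1, 0.3]
opening: 1.001
grasp_force: 0.0
```

Emit:
apply_moves([
  [0,0,0,0,0,0],
  [0,0,0,0,0,0],
  [0,0,0,0,0,0],
  [0,0,0,0,0,0],
  [0,0,0,0,0,0],
  [0,0,0,0,0,0],
  [0,0,0,0,0,0],
  [0,0,0,0,0,0],
  [0,0,0,0,0,0],
  [0,0,0,0,0,0],
], gripper=1)

```text
clock: 55.4
eef_pos: [0.5717, 0.291, 0.0083]
ee_rot: [[0.438, 0.899, -0.001], [0.899, -0.438, -0.0], [-0.001, -0.0, -1.0]]
wrist_force: [-1.0, 0.3, 6.3]
opening: 0.609
grasp_force: 41.4
```

Emit:
apply_moves([
  [0,0,0.4,0,0,0],
  [0,0,0.8,0,0,0],
  [-0.2,-0.2,0.8,0,0,0.2],
  [-0.2,-0.5,0.4,0,0,0.2],
  [-0.2,-0.7,0.2,0,0,0.3],
  [-0.2,-0.8,0,0,0,0.3],
  [-0.2,-0.8,0,0,0,0.3],
  [-0.2,-0.8,0,0,0,0.3],
  [-0.2,-0.8,0,0,0,0.3],
  [-0.2,-0.8,0,0,0,0.3],
])

```text
clock: 56.65
eef_pos: [0.4912, 0.0196, 0.1386]
ee_rot: [[0.144, 0.99, 0.001], [0.99, -0.144, -0.001], [-0.001, 0.001, -1.0]]
wrist_force: [0.9, 0.0, -0.8]
opening: 0.607
grasp_force: 41.9
```

Emit:
apply_moves([
  [-0.2,-0.8,0,0,0,0.3],
  [-0.2,-0.8,0,0,0,0.3],
  [-0.2,-0.8,0,0,0,0.3],
  [-0.2,-0.8,0,0,0,0.3],
  [-0.2,-0.7,0,0,0,0.3],
  [-0.2,-0.6,0,0,0,0.3],
  [-0.2,-0.4,0,0,0,0],
  [0,-0.1,0,0,0,0],
  [0,0,0,0,0,0],
  [0,0,0,0,0,0],
])

```text
clock: 57.9
eef_pos: [0.4218, -0.2283, 0.1379]
ee_rot: [[-0.106, 0.994, -0.0], [0.994, 0.106, -0.001], [-0.001, -0.001, -1.0]]
wrist_force: [-0.3, 0.0, 0.1]
opening: 0.613
grasp_force: 41.9
```

```bash
python3 - <<'E'
from h import *
st(); R=tool(5.7,0,0); to([.4224,-.2303,.016],R,tcp=True)
t=snap('top'); print('tray');sherds(t,.022,(140,140,260,290));print('mat');sherds(t,.022,(370,170,490,290))
im=t['image']; h=cv2.cvtColor(im,cv2.COLOR_BGR2HSV); m=((h[...,0]<13)|(h[...,0]>174))&(h[...,1]>110)&(h[...,2]>40)
for v in range(180,212): print(v,''.join(('0123456789'[min(9,h[v,u,2]//22)] if m[v,u] else '.') for u in range(152,206)))
E
```

```text
t 57.9 q [-4.200e+01 -2.900e+00  1.179e+02 -1.000e-01  6.490e+01 -4.810e+01] p [ 0.4218 -0.2283  0.1379] 
 [[-0.106  0.994 -0.   ]
 [ 0.994  0.106 -0.001]
 [-0.001 -0.001 -1.   ]] F [-0.3  0.   0.1] op 0.613 g 41.9
shift [ 0.01 -0.04 -2.44] turn [ 0.01 -0.   -0.05] TCP [ 0.4224 -0.2303  0.016 ]
tray
sherd px (161, 182, 27, 27) ctr [0.579  0.3337] size [0.0702 0.0531] long axis deg 107.6
mat
sherd px (444, 203, 19, 23) ctr [ 0.5233 -0.3461] size [0.0559 0.0418] long axis deg 49.4
180 ......................................................
181 ......................................................
182 ..........................7...........................
183 .........................77777........................
184 ........................7777777777....................
185 .......................777777777777...................
186 .......................777777777777...................
187 ...........5555555....7777777777777...................
188 ..........5666655566.677777777777776..................
189 .........566666666666677777777777776..................
190 .........5677776666667
[... 571 characters left out ...]
.......67777776665667777777777.....................
201 ..........677777776665.7777777777.....................
202 ..........67777776666.....666777......................
203 ..........67777777666.................................
204 ..........57777777666.................................
205 ..........57777777666.................................
206 ...........667777766..................................
207 ............66666666..................................
208 .............6666.....................................
209 ......................................................
210 ......................................................
211 ......................................................
```

Only two sherds remain in the tray: one flat at px ~(180,192), one leaning on the rim at ~(167,197). Place the held one.

Emit:
apply_moves([
  [0,-0.04,-0.4,0,0,0],
  [0,0,-0.5,0,0,0],
  [0,0,-0.5,0,0,0],
  [0,0,-0.4,0,0,0],
  [0,0,-0.3,0,0,0],
  [0,0,-0.2,0,0,0],
  [0,0,-0.1,0,0,0],
  [0,0,-0.04,0,0,0],
  [0,0,0,0,0,0],
  [0,0,0,0,0,0],
])

```text
clock: 59.2
eef_pos: [0.4218, -0.2314, 0.0163]
ee_rot: [[-0.105, 0.994, 0.0], [0.994, 0.105, -0.002], [-0.002, -0.0, -1.0]]
wrist_force: [1.2, -1.0, -0.8]
opening: 0.612
grasp_force: 41.9
```

Emit:
apply_moves([
  [0,0,0,0,0,0],
  [0,0,0,0,0,0],
  [0,0,0,0,0,0],
  [0,0,0,0,0,0],
  [0,0,0,0,0,0],
  [0,0,0.2,0,0,0],
  [0,0,0.4,0,0,0],
  [0,0,0.7,0,0,0],
  [0,0,0.8,0,0,0],
  [0,0,0.8,0,0,0],
], gripper=-0.6)

```text
clock: 60.45
eef_pos: [0.4214, -0.231, 0.1627]
ee_rot: [[-0.105, 0.994, -0.0], [0.994, 0.105, -0.001], [-0.001, -0.0, -1.0]]
wrist_force: [0.2, -0.7, 0.0]
opening: 0.8
grasp_force: 0.0
```

Emit:
apply_moves([
  [0.1,0.5,0.2,0,0,0],
  [0.2,0.7,0.2,0,0,0],
  [0.2,0.8,0,0,0,0],
  [0.2,0.9,0,0,0,0],
  [0.2,0.9,0,0,0,0],
  [0.2,0.9,0,0,0,0],
  [0.2,0.9,0,0,0,0],
  [0.2,0.9,0,0,0,0],
  [0.2,0.9,0,0,0,0],
  [0.2,0.9,0,0,0,0],
])

```text
clock: 61.7
eef_pos: [0.5167, 0.1855, 0.1817]
ee_rot: [[-0.105, 0.994, 0.001], [0.994, 0.105, -0.001], [-0.001, 0.0, -1.0]]
wrist_force: [0.6, -0.8, -0.7]
opening: 0.798
grasp_force: 0.0
```

Emit:
apply_moves([
  [0,0.7,0.1,0,0,0],
  [0,0.5,0.1,0,0,0],
  [0,0.3,0.1,0,0,0],
  [0,0,0,0,0,0],
  [0,0,0,0,0,0],
  [0,0,0,0,0,0],
  [0,0,0,0,0,0],
  [0,0,0,0,0,0],
  [0,0,0,0,0,0],
  [0,0,0,0,0,0],
])

```text
clock: 62.95
eef_pos: [0.5165, 0.2589, 0.1958]
ee_rot: [[-0.105, 0.994, -0.001], [0.994, 0.105, -0.001], [-0.001, -0.001, -1.0]]
wrist_force: [1.1, 0.2, 0.7]
opening: 0.798
grasp_force: 0.0
```

```bash
python3 - <<'E'
from h import *
st(); t=snap('top'); print('mat');sherds(t,.022,(370,170,490,290)); print('tray'); sherds(t,.022,(140,140,260,290))
w=snap('wrist'); print(w['p']); o=sherds(w,.022,amin=200); x,y,W,H=cv2.boundingRect(np.vstack([q[1] for q in o]))
h=cv2.cvtColor(w['image'],cv2.COLOR_BGR2HSV); V=cv2.GaussianBlur(h[...,2],(3,3),0).astype(int); m=((h[...,0]<13)|(h[...,0]>174))&(h[...,1]>110)&(h[...,2]>40)
lo,hi=np.percentile(V[m],[2,98])
for v in range(y,y+H+1,2): print(v,''.join(('0123456789'[int(np.clip((V[v,u]-lo)/(hi-lo)*9.99,0,9))] if m[v,u] else '.') for u in range(x,x+W+1)))
print([np.round(plane(w,u,v,.022)[:2],3).tolist() for u,v in[(x,y),(x+W,y),(x,y+H),(x+W,y+H)]])
E
```

```text
t 62.95 q [ 15.4   6.5 101.7  -0.   71.8   9.4] p [0.5165 0.2589 0.1958] 
 [[-0.105  0.994 -0.001]
 [ 0.994  0.105 -0.001]
 [-0.001 -0.001 -1.   ]] F [1.1 0.2 0.7] op 0.798 g 0.0
mat
sherd px (400, 244, 15, 25) ctr [ 0.4233 -0.2257] size [0.0579 0.0293] long axis deg 6.2
sherd px (444, 203, 19, 24) ctr [ 0.5204 -0.3434] size [0.0561 0.0438] long axis deg 12.6
tray
[0.50880898 0.33993814 0.33821784]
sherd px (347, 91, 58, 58) ctr [0.5782 0.3334] size [0.0636 0.0594] long axis deg 6.1
91 ...........22223...3....4.4..4444.455......................
93 ..2233444455555555666666666676666666666665554344443324.....
95 .323455677888888888888887777787777777777776666665544446....
97 .234456678888888888888888888887777777777877777666555446....
99 .334456788899988888888888888877787777777777777666554446....
101 434455678899999988888888788877777777777777777766554434.....
103 434456778999999999988888888888888887777777787776554324.....
105 434556778998899999988888888888888888877888888766543323.....
107 544567788999999999998888898887888888888888887655443212.....
109 .656777778777887777788777787777788877
[... 664 characters left out ...]
31 ........6467898999888888899988998888888888888888888898778..
133 ........656888899999888888888899889988888888888888888888...
135 ........66788888899988889998888999988888888888888878888....
137 ........9889988888888898889888888888888888888888888889.....
139 ...........999999888999888888888888998888888888888889......
141 ...............9988999888888888988888888888888988889.......
143 ..................999998888888888888888888888888889........
145 .....................99888888899888888888888888899.........
147 ........................9888888899888888888888889..........
149 ...........................................................
[[0.543, 0.36], [0.604, 0.366], [0.552, 0.3], [0.616, 0.306]]
```

```bash
python3 - <<'E'
from h import *
w=snap('wrist'); h=cv2.cvtColor(w['image'],cv2.COLOR_BGR2HSV); m=(((h[...,0]<13)|(h[...,0]>174))&(h[...,1]>110)&(h[...,2]>40)).astype(np.uint8)
for n,a,b in(('S2',113,160),('L',85,111)):
    M=0*m; M[a:b,340:410]=m[a:b,340:410]; k=max(cv2.findContours(M,0,1)[0],key=cv2.contourArea)
    P=np.array([plane(w,*p[0],.02)[:2] for p in k],np.float32); r=cv2.minAreaRect(P); mo=cv2.moments(P.reshape(-1,1,2))
    print(n,r,'centroid',mo['m10']/mo['m00'],mo['m01']/mo['m00']); 
    for ang in range(-40,50,10):
        d=np.array([np.cos(np.radians(ang)),np.sin(np.radians(ang))]); e=P@d; f=P@[-d[1],d[0]]; print(ang,round(np.ptp(e),4),round(np.ptp(f),4),end=' | ')
    print()
E
```

```text
S2 ((0.5841904878616333, 0.3216051161289215), (0.03656250238418579, 0.05341475456953049), 84.68533325195312) centroid 0.5839998183936336 0.3222889735406882
-40 0.051 0.0446 | -30 0.0517 0.0403 | -20 0.0514 0.0381 | -10 0.0529 0.0372 | 0 0.0536 0.0372 | 10 0.054 0.0397 | 20 0.054 0.0443 | 30 0.0524 0.0476 | 40 0.0492 0.0497 | 
L ((0.5732691884040833, 0.35327059030532837), (0.05759109929203987, 0.0191385205835104), 6.1062846183776855) centroid 0.5732491044906534 0.3528308771999925
-40 0.0495 0.0511 | -30 0.0536 0.0459 | -20 0.0561 0.0394 | -10 0.0575 0.0319 | 0 0.0575 0.0236 | 10 0.0577 0.0221 | 20 0.0583 0.0302 | 30 0.0573 0.0379 | 40 0.0547 0.0444 |
```

Emit:
apply_moves([
  [0.17,0.16,-0.2,0,0,-0.2],
  [0.17,0.16,-0.3,0,0,-0.2],
  [0.17,0.16,-0.3,0,0,-0.2],
  [0.17,0.16,-0.3,0,0,-0.2],
  [0.17,0.16,-0.3,0,0,-0.2],
  [0.17,0.16,-0.3,0,0,-0.2],
  [0.17,0.16,-0.4,0,0,-0.2],
  [0.16,0.14,-0.4,0,0,0],
  [0,0,0,0,0,0],
  [0,0,0,0,0,0],
], gripper=-1)

```text
clock: 64.35
eef_pos: [0.5841, 0.3221, 0.071]
ee_rot: [[0.09, 0.996, -0.001], [0.996, -0.09, -0.001], [-0.001, -0.0, -1.0]]
wrist_force: [0.5, -0.4, -0.3]
opening: 0.998
grasp_force: 0.0
```

Emit:
apply_moves([
  [0,0,-0.3,0,0,0],
  [0,0,-0.3,0,0,0],
  [0,0,-0.3,0,0,0],
  [0,0,-0.2,0,0,0],
  [0,0,-0.15,0,0,0],
  [0,0,-0.03,0,0,0],
  [0,0,0,0,0,0],
  [0,0,0,0,0,0],
  [0,0,0,0,0,0],
  [0,0,0,0,0,0],
])

```text
clock: 65.6
eef_pos: [0.5841, 0.322, 0.007]
ee_rot: [[0.09, 0.996, -0.0], [0.996, -0.09, -0.001], [-0.001, -0.0, -1.0]]
wrist_force: [0.4, 0.4, 0.1]
opening: 1.001
grasp_force: 0.0
```

Emit:
apply_moves([
  [0,0,0,0,0,0],
  [0,0,0,0,0,0],
  [0,0,0,0,0,0],
  [0,0,0,0,0,0],
  [0,0,0,0,0,0],
  [0,0,0,0,0,0],
  [0,0,0,0,0,0],
  [0,0,0,0,0,0],
  [0,0,0,0,0,0],
  [0,0,0,0,0,0],
], gripper=1)

```text
clock: 66.85
eef_pos: [0.5843, 0.3221, 0.0074]
ee_rot: [[0.09, 0.996, -0.0], [0.996, -0.09, -0.001], [-0.001, -0.0, -1.0]]
wrist_force: [-2.6, -0.4, 4.9]
opening: 0.595
grasp_force: 41.8
```

Emit:
apply_moves([
  [0,0,0.4,0,0,0],
  [0,0,0.8,0,0,0],
  [-0.1,-0.2,0.8,0,0,0.1],
  [-0.1,-0.5,0.4,0,0,0.1],
  [-0.1,-0.7,0.2,0,0,0.1],
  [-0.15,-0.8,0,0,0,0.1],
  [-0.2,-0.8,0,0,0,0.1],
  [-0.2,-0.8,0,0,0,0.1],
  [-0.2,-0.8,0,0,0,0.1],
  [-0.2,-0.8,0,0,0,0.1],
])

```text
clock: 68.1
eef_pos: [0.5212, 0.0506, 0.1376]
ee_rot: [[-0.022, 1.0, 0.001], [1.0, 0.022, -0.001], [-0.001, 0.001, -1.0]]
wrist_force: [0.2, 0.4, 0.5]
opening: 0.6
grasp_force: 41.8
```

Emit:
apply_moves([
  [-0.2,-0.8,0,0,0,0.1],
  [0,-0.8,0,0,0,0.1],
  [0,-0.8,0,0,0,0.1],
  [0,-0.8,0,0,0,0.1],
  [0,-0.8,0,0,0,0.1],
  [0,-0.7,0,0,0,0.05],
  [0,-0.5,0,0,0,0],
  [0,-0.25,0,0,0,0],
  [0,0,0,0,0,0],
  [0,0,0,0,0,0],
])

```text
clock: 69.35
eef_pos: [0.5114, -0.2197, 0.1368]
ee_rot: [[-0.099, 0.995, -0.001], [0.995, 0.099, -0.001], [-0.001, -0.001, -1.0]]
wrist_force: [0.1, 0.6, -0.3]
opening: 0.594
grasp_force: 41.8
```

```bash
python3 - <<'E'
from h import *
st(); R=tool(5.7,0,0); to([.512,-.2214,.0155],R,tcp=True)
t=snap('top'); print('tray');sherds(t,.03,(140,140,260,290));print('mat');sherds(t,.022,(370,170,490,290))
E
```

```text
t 69.35 q [-3.49e+01  7.70e+00  1.07e+02 -1.00e-01  6.52e+01 -4.06e+01] p [ 0.5114 -0.2197  0.1368] 
 [[-0.099  0.995 -0.001]
 [ 0.995  0.099 -0.001]
 [-0.001 -0.001 -1.   ]] F [ 0.1  0.6 -0.3] op 0.594 g 41.8
shift [ 0.01 -0.03 -2.43] turn [ 0.   -0.01  0.  ] TCP [ 0.512  -0.2214  0.0155]
tray
sherd px (161, 187, 12, 22) ctr [0.5716 0.3494] size [0.0514 0.027 ] long axis deg 1.1
mat
```

Emit:
apply_moves([
  [0,-0.03,-0.4,0,0,0],
  [0,0,-0.5,0,0,0],
  [0,0,-0.5,0,0,0],
  [0,0,-0.4,0,0,0],
  [0,0,-0.3,0,0,0],
  [0,0,-0.2,0,0,0],
  [0,0,-0.1,0,0,0],
  [0,0,-0.03,0,0,0],
  [0,0,0,0,0,0],
  [0,0,0,0,0,0],
])

```text
clock: 70.65
eef_pos: [0.5118, -0.2223, 0.0158]
ee_rot: [[-0.098, 0.995, 0.0], [0.995, 0.098, -0.002], [-0.002, 0.0, -1.0]]
wrist_force: [-0.4, -0.5, -0.9]
opening: 0.6
grasp_force: 41.8
```

Emit:
apply_moves([
  [0,0,0,0,0,0],
  [0,0,0,0,0,0],
  [0,0,0,0,0,0],
  [0,0,0,0,0,0],
  [0,0,0,0,0,0],
  [0,0,0.2,0,0,0],
  [0,0,0.4,0,0,0],
  [0,0,0.7,0,0,0],
  [0,0,0.8,0,0,0],
  [0,0,0.8,0,0,0],
], gripper=-0.6)

```text
clock: 71.9
eef_pos: [0.5117, -0.2222, 0.1633]
ee_rot: [[-0.098, 0.995, 0.001], [0.995, 0.098, -0.002], [-0.002, 0.001, -1.0]]
wrist_force: [-0.5, 0.3, 0.1]
opening: 0.8
grasp_force: 0.0
```

Emit:
apply_moves([
  [0,0.5,0.3,0,0,0],
  [0,0.8,0.3,0,0,0],
  [0,0.9,0,0,0,0],
  [0,1,0,0,0,0],
  [0,1,0,0,0,0],
  [0,1,0,0,0,0],
  [0,1,0,0,0,0],
  [0,1,0,0,0,0],
  [0,1,0,0,0,0],
  [0,1,0,0,0,0],
])

```text
clock: 73.15
eef_pos: [0.5116, 0.2397, 0.1923]
ee_rot: [[-0.099, 0.995, 0.002], [0.995, 0.099, -0.0], [-0.001, 0.002, -1.0]]
wrist_force: [0.1, -0.1, -0.2]
opening: 0.804
grasp_force: 0.0
```

Emit:
apply_moves([
  [0,0.8,0,0,0,0],
  [0,0.5,0,0,0,0],
  [0,0.3,0,0,0,0],
  [0,0,0,0,0,0],
  [0,0,0,0,0,0],
  [0,0,0,0,0,0],
  [0,0,0,0,0,0],
  [0,0,0,0,0,0],
  [0,0,0,0,0,0],
  [0,0,0,0,0,0],
])

```text
clock: 74.4
eef_pos: [0.5115, 0.3179, 0.1903]
ee_rot: [[-0.098, 0.995, -0.001], [0.995, 0.098, -0.001], [-0.001, -0.001, -1.0]]
wrist_force: [0.1, 0.1, -0.9]
opening: 0.795
grasp_force: 0.0
```

```bash
python3 - <<'E'
from h import *
st(); t=snap('top'); w=snap('wrist'); print('mat');sherds(t,.022,(370,170,490,290)); print('wrist')
for z in(.02,.03,.04): sherds(w,z,amin=200)
R=tool(6,0,0); to([.571,.352,.07],R,tcp=True)
E
```

```text
t 74.4 q [21.1 10.  98.4 -0.  71.6 15.5] p [0.5115 0.3179 0.1903] 
 [[-0.098  0.995 -0.001]
 [ 0.995  0.098 -0.001]
 [-0.001 -0.001 -1.   ]] F [ 0.1  0.1 -0.9] op 0.795 g 0.0
mat
sherd px (401, 244, 13, 25) ctr [ 0.4228 -0.2257] size [0.057  0.0289] long axis deg 178.0
sherd px (396, 207, 19, 23) ctr [ 0.5137 -0.2242] size [0.053  0.0436] long axis deg 178.9
sherd px (444, 203, 19, 24) ctr [ 0.52   -0.3428] size [0.0562 0.0434] long axis deg 3.1
wrist
sherd px (345, 147, 52, 23) ctr [0.5736 0.3513] size [0.0571 0.0241] long axis deg 3.3
sherd px (345, 147, 52, 23) ctr [0.5713 0.3528] size [0.0553 0.0233] long axis deg 3.3
sherd px (345, 147, 52, 23) ctr [0.5691 0.3544] size [0.0535 0.0225] long axis deg 3.3
shift [ 1.19  0.68 -2.41] turn [ 0.01 -0.    0.04] TCP [0.571 0.352 0.07 ]
```

Emit:
apply_moves([
  [0.15,0.08,-0.2,0,0,0],
  [0.15,0.08,-0.3,0,0,0],
  [0.15,0.09,-0.3,0,0,0],
  [0.15,0.09,-0.3,0,0,0],
  [0.15,0.09,-0.3,0,0,0],
  [0.15,0.09,-0.3,0,0,0],
  [0.15,0.08,-0.4,0,0,0],
  [0.15,0.08,-0.3,0,0,0],
  [0,0,0,0,0,0],
  [0,0,0,0,0,0],
], gripper=-1)

```text
clock: 75.75
eef_pos: [0.5718, 0.3521, 0.0708]
ee_rot: [[-0.098, 0.995, 0.0], [0.995, 0.098, -0.001], [-0.001, 0.0, -1.0]]
wrist_force: [-0.5, 1.4, 0.6]
opening: 0.998
grasp_force: 0.0
```

Emit:
apply_moves([
  [0,0,-0.3,0,0,0],
  [0,0,-0.3,0,0,0],
  [0,0,-0.3,0,0,0],
  [0,0,-0.2,0,0,0],
  [0,0,-0.15,0,0,0],
  [0,0,0,0,0,0],
  [0,0,0,0,0,0],
  [0,0,0,0,0,0],
  [0,0,0,0,0,0],
  [0,0,0,0,0,0],
])

```text
clock: 77.0
eef_pos: [0.5716, 0.352, 0.008]
ee_rot: [[-0.098, 0.995, -0.0], [0.995, 0.098, -0.001], [-0.001, -0.0, -1.0]]
wrist_force: [-0.1, -0.2, -0.2]
opening: 0.997
grasp_force: 0.0
```

Emit:
apply_moves([
  [0,0,0,0,0,0],
  [0,0,0,0,0,0],
  [0,0,0,0,0,0],
  [0,0,0,0,0,0],
  [0,0,0,0,0,0],
  [0,0,0,0,0,0],
  [0,0,0,0,0,0],
  [0,0,0,0,0,0],
  [0,0,0,0,0,0],
  [0,0,0,0,0,0],
], gripper=1)

```text
clock: 78.25
eef_pos: [0.5721, 0.3521, 0.0084]
ee_rot: [[-0.098, 0.995, 0.001], [0.995, 0.098, -0.0], [-0.001, 0.001, -1.0]]
wrist_force: [1.8, 1.0, 5.3]
opening: 0.626
grasp_force: 42.7
```

Emit:
apply_moves([
  [0,0,0.4,0,0,0],
  [0,0,0.8,0,0,0],
  [-0.1,-0.2,0.8,0,0,0],
  [-0.2,-0.5,0.4,0,0,0],
  [-0.2,-0.8,0.2,0,0,0],
  [-0.2,-0.9,0,0,0,0],
  [-0.2,-0.9,0,0,0,0],
  [-0.2,-0.9,0,0,0,0],
  [-0.2,-0.9,0,0,0,0],
  [-0.2,-0.9,0,0,0,0],
])

```text
clock: 79.5
eef_pos: [0.4953, 0.0507, 0.1379]
ee_rot: [[-0.099, 0.995, -0.001], [0.995, 0.099, -0.001], [-0.001, -0.002, -1.0]]
wrist_force: [0.7, -0.9, -0.4]
opening: 0.63
grasp_force: 42.3
```

Emit:
apply_moves([
  [-0.1,-0.9,0,0,0,0],
  [-0.1,-0.9,0,0,0,0],
  [-0.2,-0.9,0,0,0,0],
  [-0.2,-0.9,0,0,0,0],
  [-0.2,-0.9,0,0,0,0],
  [-0.2,-0.9,0,0,0,0],
  [-0.2,-0.9,0,0,0,0],
  [-0.1,-0.8,0,0,0,0],
  [-0.1,-0.6,0,0,0,0],
  [0,-0.3,0,0,0,0],
])

```text
clock: 80.75
eef_pos: [0.4258, -0.3489, 0.1379]
ee_rot: [[-0.097, 0.995, -0.001], [0.995, 0.097, -0.0], [-0.0, -0.001, -1.0]]
wrist_force: [-0.6, 0.4, 0.4]
opening: 0.628
grasp_force: 42.3
```

```bash
python3 - <<'E'
from h import *
st(); R=tool(5.7,0,0); to([.4374,-.3494,.016],R,tcp=True)
E
```

```text
t 80.75 q [-5.110e+01  6.900e+00  1.079e+02 -1.000e-01  6.530e+01 -5.660e+01] p [ 0.4258 -0.3489  0.1379] 
 [[-0.097  0.995 -0.001]
 [ 0.995  0.097 -0.   ]
 [-0.    -0.001 -1.   ]] F [-0.6  0.4  0.4] op 0.628 g 42.3
shift [ 0.23 -0.01 -2.44] turn [ 0.   -0.01  0.02] TCP [ 0.4374 -0.3494  0.016 ]
```

Emit:
apply_moves([
  [0.13,0,-0.4,0,0,0],
  [0.1,0,-0.5,0,0,0],
  [0,0,-0.5,0,0,0],
  [0,0,-0.4,0,0,0],
  [0,0,-0.3,0,0,0],
  [0,0,-0.2,0,0,0],
  [0,0,-0.1,0,0,0],
  [0,0,-0.04,0,0,0],
  [0,0,0,0,0,0],
  [0,0,0,0,0,0],
])

```text
clock: 82.0
eef_pos: [0.4382, -0.3484, 0.0163]
ee_rot: [[-0.098, 0.995, 0.0], [0.995, 0.098, -0.002], [-0.002, -0.0, -1.0]]
wrist_force: [0.4, -0.4, 0.3]
opening: 0.629
grasp_force: 42.3
```

Emit:
apply_moves([
  [0,0,0,0,0,0],
  [0,0,0,0,0,0],
  [0,0,0,0,0,0],
  [0,0,0,0,0,0],
  [0,0,0,0,0,0],
  [0,0,0.2,0,0,0],
  [0,0,0.4,0,0,0],
  [0,0,0.7,0,0,0],
  [0,0,0.8,0,0,0],
  [0,0,0.8,0,0,0],
], gripper=-0.5)

```text
clock: 83.25
eef_pos: [0.4382, -0.3482, 0.1638]
ee_rot: [[-0.098, 0.995, 0.001], [0.995, 0.098, -0.003], [-0.003, 0.0, -1.0]]
wrist_force: [0.0, -0.7, -0.7]
opening: 0.749
grasp_force: 0.0
```

Emit:
apply_moves([
  [0,0.5,0.3,0,0,0],
  [0,0.8,0.3,0,0,0],
  [0,0.9,0,0,0,0],
  [0,1,0,0,0,0],
  [0,1,0,0,0,0],
  [0,1,0,0,0,0],
  [0,1,0,0,0,0],
  [0,1,0,0,0,0],
  [0,0.5,0,0,0,0],
  [0,0,0,0,0,0],
])

```text
clock: 84.5
eef_pos: [0.4381, 0.0381, 0.1922]
ee_rot: [[-0.102, 0.995, 0.002], [0.995, 0.102, -0.001], [-0.002, 0.001, -1.0]]
wrist_force: [0.4, 0.3, -0.3]
opening: 0.751
grasp_force: 0.0
```

```bash
python3 - <<'E'
from h import *
st(); t=snap('top'); print('mat');sherds(t,.022,(370,170,490,290)); print('tray'); sherds(t,.022,(140,140,260,290),amin=5)
hsv=cv2.cvtColor(t['image'],cv2.COLOR_BGR2HSV); m=cv2.inRange(hsv,(95,140,20),(125,255,255)); M=0*m; M[140:190,290:365]=m[140:190,290:365]
k=max(cv2.findContours(cv2.morphologyEx(M,3,np.ones((5,5),np.uint8)),0,1)[0],key=cv2.contourArea)
print('tub',cv2.minAreaRect(np.array([plane(t,*p[0],.08)[:2] for p in k],np.float32)))
V=hsv[...,2]; print('plaque top px exp',proj(t,[.589,-.273,.119]))
for v in range(168,200,2): print(v,V[v,376:472:4])
m=cv2.inRange(hsv,(95,60,40),(125,255,255)); M=0*m; M[115:145,240:275]=m[115:145,240:275]; k=max(cv2.findContours(M,0,1)[0],key=cv2.contourArea); print('pill cap',plane(t,*np.mean(k[:,0],0),.071))
i0=np.load('top0.npy'); d=np.abs(i0[115:145,240:275].astype(int)-t['image'][115:145,240:275]); print('bottle diff',d.mean())
# mat-frame corners of all sherd contours
E
```

```text
t 84.5 q [-9.80e+00 -1.34e+01  1.21e+02 -1.00e-01  7.22e+01 -1.56e+01] p [0.4381 0.0381 0.1922] 
 [[-0.102  0.995  0.002]
 [ 0.995  0.102 -0.001]
 [-0.002  0.001 -1.   ]] F [ 0.4  0.3 -0.3] op 0.751 g 0.0
mat
sherd px (400, 244, 15, 24) ctr [ 0.4239 -0.2254] size [0.0567 0.0297] long axis deg 7.5
sherd px (451, 236, 16, 25) ctr [ 0.4397 -0.3518] size [0.0586 0.0336] long axis deg 5.7
sherd px (396, 207, 19, 23) ctr [ 0.5137 -0.2242] size [0.053  0.0437] long axis deg 178.9
sherd px (444, 203, 19, 24) ctr [ 0.52   -0.3418] size [0.0557 0.0443] long axis deg 178.9
tray
tub ((0.632993221282959, -0.04086051136255264), (0.12902137637138367, 0.07109547406435013), 83.58378601074219)
plaque top px exp [434.16976125 181.02190898]
168 [22 55 65 64 71 50 48 44 49 33 64 32 36 44 38 38 26 17  8 14 18 29 45 32]
170 [23 34 47 48 69 42 43 30 26 19 71 60 30 48 42 27 26 22 19 10 14 23 36 27]
172 [22 27 26 22 53 52 32 12 23 17 54 77 35 36 40 41 27 22 11 21 36 33 48 41]
174 [ 29  27  26  23  39  79  78  51  37  26  53  93  36  29  40  71  97 118
  90  33  49  64  43  67]
176 [ 39  25  35  36  32  88  90
[... 577 characters left out ...]
 61  41]
188 [ 34  66 207 207 205 174 155 133 133 104 102 124 128 126 109 119 189 207
 206 206 206 205  84  37]
190 [ 42  55 204 206 204 206 204 176 134 105 117  84 115 160 172 197 205 208
 204 197 191 157  64  41]
192 [ 34  44 205 206 205 204 207 205 192 170 168 189 197 204 203 198 189 154
 130  95  65  49  42  43]
194 [ 41  40 203 207 207 206 204 205 207 205 202 197 182 153 132  90  60  44
  39  38  44  35  40  43]
196 [ 43  32 199 206 205 206 202 195 180 149 123  84  59  45  42  37  42  48
  36  41  44  39  39  36]
198 [ 39  35 193 195 176 150 117  80  55  43  45  41  39  33  41  39  38  41
  37  37  41  37  40  38]
pill cap [0.71771342 0.12499386 0.071     ]
bottle diff 5.733968253968254
```

```bash
python3 -c "
from bench import ctrl
print(ctrl.job_done())"
```

```text
the job is handed in; nothing more can be done
None
```

The job is handed in at about 85 s of the 210 s: tub emptied into the tray and upright on the coaster, plaque standing on the white strip, all four sherds apart on the black mat, pill bottle unmoved; all of this matches my final camera measurements, but no judging result came back.

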